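# Ratchet the ladder stand up to the rest and bridge them with a tube

### The job

Take the black knob and raise the ladder stand's sliding head past the right rung, then lower it gently, without letting it drop, so that its pawl sits on the rung that brings its yellow saddle level with the saddle of the rest standing in line beside it; then let go. After that, lay the loose square tube across these two saddles, down in both of them, level, reaching about equally far past each. Leave everything else on the table where it is.

Things in the scene. Friction and masses are not known exactly. Their poses are not given: they have to be found in the camera images.
- stand: Fixed blue ladder stand, base 130 x 120 mm (x, y), mast 145 mm high. Origin: centre of its underside, z up, -x roughly towards the robot. Four rungs (10 mm bars along y, 30 mm apart) hold an aluminium head that slides up and down; on top of it a yellow U saddle above the origin (channel along the stand's y) and a black knob on the -x side.
- head (a joint): Head's height, m (0 to 0.118); about 0.8 kg, light drag; let go, it falls until the pawl meets a rung. Rungs 1 to 4 hold it at 0, 0.030, 0.060, 0.090 (saddle floor 162, 192, 222, 252 mm above the table); it starts on 1. To seat on a rung raise 10 to 30 mm above its holding height, then lower. Ratchets upwards only: once more than 9 mm above a rung's height it cannot go back below that rung.
- pawl (a joint): Angle of the orange gravity pawl in the head, rad: 0 when level and able to bear on a rung; it is pushed down to about 1.2 as a rung passes and then falls back to 0 of itself.
- knob (a point): Black upright knob on the head, to raise it by: neck 22 mm across, 30 mm cap on top. The point is on its axis half-way up, 29 mm above the head's plate, 29 mm below the knob's top, 72 mm from the saddle's centre towards the stand's -x. Clear on both sides along the stand's y; the saddle begins 45 mm away in x. Axes as the stand's.
- saddle (a point): Centre of the floor of the yellow U saddle on the sliding head. Channel along the stand's y, 50 mm long, 35 mm between its cheeks, which flare out above 16 mm and end 29 mm above the floor. Axes as the stand's.
- rest_low_seat (a point): Centre of the floor of the saddle on the green fixed rest, 192 mm above the table; 40 mm long in y, otherwise like the stand's. One of the three rests (green, white, red) stands in line with the stand, 150 mm from it in the stand's +y; the other two are parked, one 180 mm off in -y and nearer the robot (60 mm in -x), one behind (+x). Post 40 x 40 mm, base 90 x 90 mm. Axes as the stand's.
- rest_mid_seat (a point): The same for the white fixed rest, whose saddle floor is 222 mm above the table.
- rest_tall_seat (a point): The same for the red fixed rest, whose saddle floor is 252 mm above the table.
- tube_center (a point): Centre of the dark square steel tube, 200 mm long (its x axis) and 30 x 30 mm, about 0.4 kg, that lies on the stock board, a 6 mm plywood sheet. Things 24 to 40 mm high lie 30 to 55 mm off on both of its long sides.
- hammer: Bystander: a 220 mm hammer lying on the table; origin at its middle underneath.
- brush: Bystander: a 200 mm brush lying on the table; origin at its middle underneath.
- spray: Bystander: a standing spray can, 60 mm across and 170 mm high; origin at the centre of its underside.
- magnet: Bystander: a flat red L-shaped welding magnet, 90 x 90 x 16 mm; origin at the centre of its underside.
- plates: Bystander: a pile of grey drilled plates on the stock board beside the tube, 70 x 130 x 24 mm (x, y, z); origin at the centre of its underside.
- offcut: Bystander: a steel channel offcut open at the top, on the stock board on the tube's other side, 40 x 110 x 40 mm (x, y, z); origin at the centre of its underside.
Not all that is in view belongs to the job. What is shaped like the stand but brown is not meant.

How it is judged:
On the way:
1. the head sits by its pawl on the rung that makes its saddle level with the in-line rest's, at rest and let go (value of joint pawl below 0.2 rad and velocity of joint head between -0.01 and 0.01 m/s and ((y of rest_low_seat in the frame of stand between 0.1 and 0.2 m and value of joint head between 0.025 and 0.035 m) or (y of rest_mid_seat in the frame of stand between 0.1 and 0.2 m and value of joint head between 0.055 and 0.065 m) or (y of rest_tall_seat in the frame of stand between 0.1 and 0.2 m and value of joint head between 0.085 and 0.095 m)) and contact force between the fingers and anything else below 0.3 N), for 0.3 s.
At the end, for the whole second after the job is handed in: Head still on that rung (0.030 m for the green rest, 0.060 white, 0.090 red, within 5 mm). Tube in both saddles along the stand's y: centre 15 mm (within 5) above each floor, within 7 mm across, 50 to 100 mm from the head's saddle towards the rest, level within 0.03 rad (value of joint pawl below 0.2 rad and velocity of joint head between -0.01 and 0.01 m/s and ((y of rest_low_seat in the frame of stand between 0.1 and 0.2 m and value of joint head between 0.025 and 0.035 m and z of tube_center in the frame of rest_low_seat between 0.01 and 0.02 m and y of tube_center in the frame of rest_low_seat between -0.1 and -0.055 m) or (y of rest_mid_seat in the frame of stand between 0.1 and 0.2 m and value of joint head between 0.055 and 0.065 m and z of tube_center in the frame of rest_mid_seat between 0.01 and 0.02 m and y of tube_center in the frame of rest_mid_seat between -0.1 and -0.055 m) or (y of rest_tall_seat in the frame of stand between 0.1 and 0.2 m and value of joint head between 0.085 and 0.095 m and z of tube_center in the frame of rest_tall_seat between 0.01 and 0.02 m and y of tube_center in the frame of rest_tall_seat between -0.1 and -0.055 m)) and z of tube_center in the frame of saddle between 0.01 and 0.02 m and x of tube_center in the frame of saddle between -0.007 and 0.007 m and y of tube_center in the frame of saddle between 0.05 and 0.1 m and angle between tube_center's own x axis and vertical between 1.54 and 1.6 rad and angle between the x axis of tube_center and the y axis of stand, either way round below 0.06 rad); the robot touches nothing.
It fails at once if the head was let drop or driven down fast (over 0.15 m/s) (velocity of joint head below -0.15 m/s).
It fails at once if a bystander was moved by more than 20 mm (distance of any of hammer, brush, spray, magnet, plates, offcut from where it was at the start of the episode above 0.02 m).
It also fails if it takes over 64 s, if anything falls off the work surface, if the arm or the gripper's body presses on something with over 40 N, if the wrist force passes 120 N, or if a joint passes its speed limit or range.

### The arm

A 7-joint arm with a two-finger parallel gripper is mounted at the origin on the work surface. World frame = base frame: x ahead of the robot, y to its left, z up, the work surface at z = 0. Lengths are in m, angles in rad, forces in N, time in s.
With the tool pointing down it reaches from about 0.425 to 0.925 m from the base axis. Payload 6.8 kg.
Tool frame: the origin (TCP) lies midway between the tips of the shut fingers; the grasp point (between the pads) lies 19 mm behind it; z points along the fingers, y is the direction in which the jaws open and shut (so a half turn about z gives the same grasp; the last joint's range is limited). The gripper opens to 88 mm and grips with 3 to 60 N. Pads are 20 mm wide; open, the fingers measure 115 mm over their backs; the gripper's body (75 mm by 178 mm) begins 61 mm behind the grasp point.
Start: joints at [-1.287, 0.477, 0.022, 1.555, -0.011, 1.109, -0.083], TCP at [0.258, 0.624, 0.223] pointing down, gripper open.
Joint ranges: [-2.96, 2.96], [-0.34, 2.1], [-1.41, 1.46], [0.24, 2.44], [-1.37, 4.51], [0.17, 1.92], [-2.96, 2.96]. Speed limits (rad/s): [2.39, 2.39, 3.14, 3.14, 3.14, 3.14, 3.14].

### API

Orientations are given as a rotation vector (axis times angle).
In Python, from station import telemetry, camera, get_calibration, arm gives the robot as it stands.
- The arm moves only by the tool send_rows, never from a script. Its argument "rows" is a list of rows, each an object of numbers: "dx", "dy", "dz": the shift along the tool's x, y, z in cm; "ax", "ay", "az": the turn, a rotation vector about the tool's x, y, z in degrees; "jaw": the closure, from 0 (fully open) to 1 (shut). In form: [{"dx": .., "dy": .., "dz": .., "ax": .., "ay": .., "az": .., "jaw": ..}, ...]. A call has 1 to 8 rows; each row is the pose to reach, as a shift and turn from the pose commanded when the call began, along the tool's axes at that moment; what a row does not reach only later rows make up. A row lasts 1/10 s, in which the tool goes at most 50 mm and 8.59 degrees, less where a joint would pass 70% of its speed; a pose out of reach is approached as far as the arm can. A call with a gripper value outside its range is refused whole. The fingers move at their own pace and stop on an object; "newtons" is the grip in N (left out, the last holds). Time passes only in rows, so rows that repeat a pose let the fingers close. It gives the time, the measured TCP pose, the force and the opening at its end, in the units of the state.
- telemetry.observe(): the state, without advancing time (a new reading comes with each control period).
- camera(name): name is "scene" or "top" or "wrist"; returns (picture, depth): 480x640x3 uint8, red, green, blue; 480x640 float32, m along the optical axis (not along the pixel's ray), 0 where there is no reading.
- get_calibration(name): a dict with "camera_matrix" (3x3 intrinsics, pixels), "xyz" and "orientation" of the camera in the world. Camera axes: x right, y up, looking along -z (the intrinsics and any distortion apply to the point x, -y, -z); pixel columns grow to the right and rows downward; lengths in m; the calibration is good to about 2 mm. A picture is of the moment at which its call begins: read the wrist's pose just before it. get_calibration takes no time and is no camera call; for the wrist camera it gives the pose at the moment of the call.
- arm.job_done(): hands the job in, once; it reports no verdict.
The state is a dict: "time": time; "qpos": joint angles; "dq": joint speeds; "joint_torque": joint torques, N m; "ee_pos": TCP position; "eef_rot": TCP orientation; "contact_force": force on the tool from outside, world axes, zero at the start; "wrist_torque": the same for the moment, N m; "finger_gap": finger opening in m.
Only numpy, scipy, OpenCV 4.12 (cv2) and the standard library are available. Lean on these libraries where they do the work, as an engineer would, in place of code of your own. Each camera call takes 0.05 s, during which the arm holds its last target.

## Working session

There is one attempt and no reset: what is moved stays moved. The work goes in short steps, Python scripts to look and compute and a tool call to move; the robot and the scene stay as the last step left them, time stands still between calls to the robot, and variables do not carry over. Pictures are saved under pics/ and viewed, and the job is handed in when it is done.

Besides the shell and the picture viewer there is one more tool, called after ">>>" as name(argument=value, ...), one argument or row to a line, values as JSON. send_rows: Moves the arm, as the interface text tells. Its arguments: {"type":"object","properties":{"rows":{"type":"array","items":{"type":"object","properties":{"dx":{"type":"number"},"dy":{"type":"number"},"dz":{"type":"number"},"ax":{"type":"number"},"ay":{"type":"number"},"az":{"type":"number"},"jaw":{"type":"number"}}}},"newtons":{"type":"number"}},"required":["rows"]}

```bash
ls; mkdir -p pics; cat > h.py <<'E'
import numpy as np, cv2
from station import telemetry, camera, get_calibration, arm
from scipy.spatial.transform import Rotation as R
def rot(o):
    o=np.array(o,float)
    if o.shape==(3,3): return o
    return R.from_rotvec(o).as_matrix() if o.size==3 else R.from_quat(o).as_matrix()
def snap(name,fn):
    c=get_calibration(name); p,d=camera(name)
    cv2.imwrite('pics/'+fn+'.png',p[:,:,::-1]); np.savez('pics/'+fn+'.npz',p=p,d=d,K=np.array(c['camera_matrix']),t=np.array(c['xyz']),R=rot(c['orientation']))
def load(fn): return np.load('pics/'+fn+'.npz')
def pts(z):
    d=z['d'];K=z['K'];v,u=np.mgrid[:480,:640]
    P=np.stack([(u-K[0,2])/K[0,0]*d,-(v-K[1,2])/K[1,1]*d,-d],-1)
    W=P@z['R'].T+z['t']; W[d==0]=np.nan
    return W
E
python3 - <<'E'
from h import *
for n in('scene','top','wrist'):
    c=get_calibration(n); print(n,c)
    snap(n,n+'0')
s=telemetry.observe(); print(s)
E
```

```text
pics
scene {'camera_matrix': array([[455.47567826,   0.        , 319.19878541],
       [  0.        , 455.47567826, 238.67485837],
       [  0.        ,   0.        ,   1.        ]]), 'xyz': array([ 1.14524228, -0.492707  ,  0.96716452]), 'orientation': array([0.73440222, 0.38156473, 0.87086488])}
top {'camera_matrix': array([[601.47053475,   0.        , 311.74413756],
       [  0.        , 601.47053475, 232.07436918],
       [  0.        ,   0.        ,   1.        ]]), 'xyz': array([ 0.30455354, -0.01156647,  1.57981072]), 'orientation': array([ 0.09777164, -0.09876199, -1.5750869 ])}
wrist {'camera_matrix': array([[380.41607751,   0.        , 319.08434756],
       [  0.        , 380.41607751, 245.0359336 ],
       [  0.        ,   0.        ,   1.        ]]), 'xyz': array([0.18324473, 0.65499569, 0.3834782 ]), 'orientation': array([-0.26076684, -0.17169836,  1.1699166 ])}
{'time': 0.15, 'qpos': array([-1.28711555,  0.47760832,  0.02233131,  1.55614645, -0.01148594,
        1.10929756, -0.08307237]), 'dq': array([-6.98309338e-04, -8.67981678e-04, -5.32120972e-05, -3.25397695e-03,
        7.84425259e-04, -1.21815334e-03, -1.96769866e-04]), 'joint_torque': array([ 2.12117113e-03, -5.83288264e+01,  1.53639805e+00, -2.72875732e+01,
       -5.42377483e-02,  1.45082083e-02,  1.03229352e-04]), 'ee_pos': array([0.25757246, 0.62345966, 0.22193894]), 'eef_rot': array([-6.11345729e-01, -3.08136837e+00,  2.07591943e-03]), 'contact_force': array([ 0.10261905,  0.28114283, -0.74329417]), 'wrist_torque': array([-0.03937221,  0.07400411, -0.01410279]), 'finger_gap': 0.08775717811527088}
```

View pics/scene0.png

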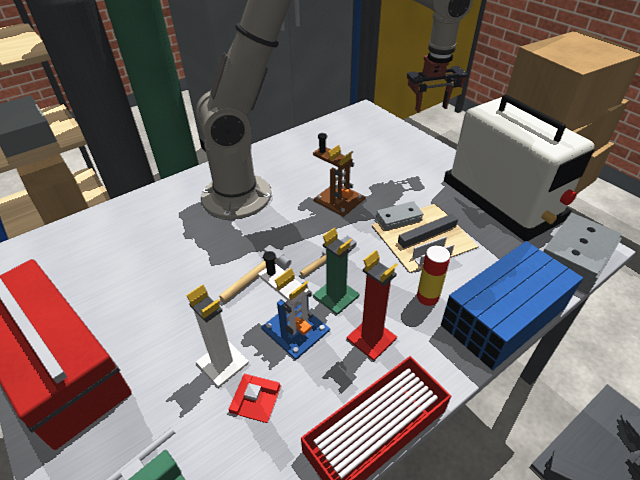

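View pics/top0.png

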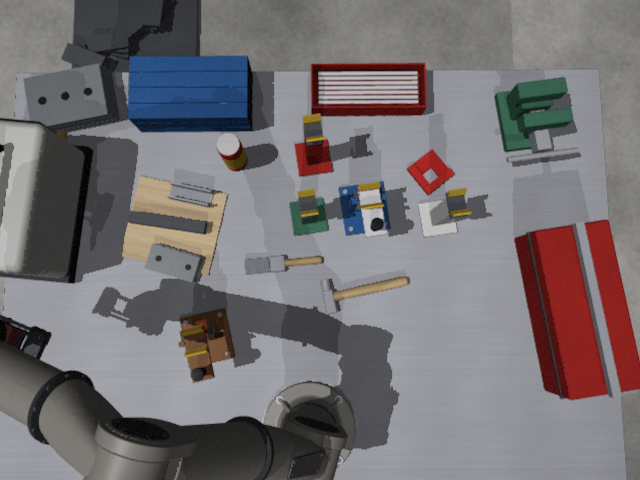

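View pics/wrist0.png

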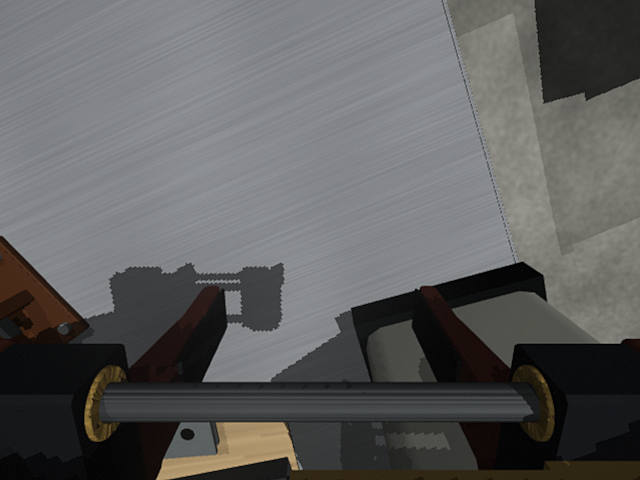

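Top picture: the blue stand is at (365,205) with its knob at (377,224), and the brown look-alike at (205,345) is not the one meant. There are three rests: green (308,205), white (440,215) and red (313,145). The tube is at (168,222), between the plates (175,262) and the offcut (192,193). I'll measure these next.

```bash
python3 - <<'E'
from h import *
z=load('top0');W=pts(z);p=z['p'];hsv=cv2.cvtColor(p,cv2.COLOR_RGB2HSV)
im=p[:,:,::-1]
cv2.imwrite('pics/crop1.png',cv2.resize(im[110:250,280:480],(800,560),interpolation=cv2.INTER_CUBIC))
cv2.imwrite('pics/crop2.png',cv2.resize(im[165:290,110:240],(624,600),interpolation=cv2.INTER_CUBIC))
H,S,V=[hsv[:,:,i].astype(int) for i in range(3)]
def comp(m,name,amin=30):
    n,l,s,c=cv2.connectedComponentsWithStats(m.astype(np.uint8))
    for i in range(1,n):
        if s[i,4]<amin: continue
        q=W[l==i]; q=q[~np.isnan(q[:,0])]
        r=cv2.minAreaRect(q[:,:2].astype(np.float32)*1000)
        print(name,s[i],c[i].round(0),'med',np.median(q,0).round(3),'z',np.percentile(q[:,2],[5,95]).round(3),'rect',np.round(r[0],0),np.round(r[1],0),round(r[2],1))
comp((H>20)&(H<32)&(S>150)&(V>80),'yellow')
zz=W[:,:,2]
comp((H>105)&(H<120)&(S>120)&(zz<0.03)&(zz>0),'blue')
comp((H>60)&(H<90)&(S>80)&(zz<0.03),'greenbase')
comp(((H<6)|(H>175))&(S>150)&(zz<0.03),'red')
comp((V<70)&(zz>0.1),'blackhigh')
comp((zz>0.025)&(zz<0.045)&(V<90),'tube')
comp((H>8)&(H<22)&(S>60)&(zz<0.012)&(zz>0),'board')
print(W[222,168],W[262,175],W[224,377])
E
```

```text
yellow [304 113  17  11 137] [312. 118.] med [ 0.725 -0.015  0.276] z [0.258 0.284] rect [769. -16.] [ 36. 105.] 88.6
yellow [306 136  18   6  77] [315. 139.] med [ 0.677 -0.021  0.279] z [0.258 0.285] rect [681. -20.] [18. 39.] 6.6
yellow [223 159  12  10  32] [228. 164.] med [0.668 0.198 0.088] z [0.05  0.123] rect [668. 197.] [19.  3.] 72.4
yellow [359 182  21   9 126] [369. 186.] med [ 0.588 -0.149  0.188] z [0.178 0.194] rect [ 588. -149.] [13. 48.] 7.9
yellow [298 189  17   9 104] [306. 193.] med [ 0.566 -0.     0.217] z [0.206 0.225] rect [567.  -1.] [13. 37.] 7.6
yellow [447 188  19   9 110] [456. 192.] med [ 0.561 -0.34   0.247] z [0.235 0.256] rect [ 561. -340.] [12. 39.] 10.3
yellow [362 203  22   6  74] [372. 205.] med [ 0.541 -0.156  0.188] z [0.179 0.195] rect [ 548. -170.] [19. 79.] 23.8
yellow [301 210  18   7  78] [309. 213.] med [ 0.519 -0.009  0.22 ] z [0.207 0.225] rect [528. -16.] [30. 61.] 43.3
yellow [450 210  21   6  88] [460. 212.] med [ 0.514 -0.347  0.248] z [0.235 0.256] rect [ 529. -382.] [ 19. 114.] 22.4
yellow [181 327  22   9 105] [191. 331.] med [0.25
[... 4613 characters left out ...]
1. 359.] 84.0
tube [128 211  78  23 874] [166. 222.] med [0.528 0.364 0.036] z [0.03  0.042] rect [528. 365.] [202.  30.] 81.1
tube [516 237  34 155 420] [532. 314.] med [ 0.282 -0.574  0.036] z [0.026 0.044] rect [ 288. -573.] [392.   6.] 8.6
tube [286 399  54  26 216] [317. 407.] med [ 0.063 -0.027  0.031] z [0.026 0.041] rect [ 60. -19.] [140.  52.] 73.2
board [ 120  177  107   98 4173] [172. 223.] med [0.518 0.367 0.006] z [0.001 0.011] rect [525. 352.] [241. 219.] 77.4
board [180 308  54  54 766] [213. 332.] med [0.254 0.235 0.009] z [0.004 0.012] rect [231. 259.] [128. 117.] 12.6
[0.52683679 0.35846045 0.03933196] [0.42404045 0.34095902 0.0267183 ] [ 0.49270745 -0.16177865  0.22245906]
```

View pics/crop1.png

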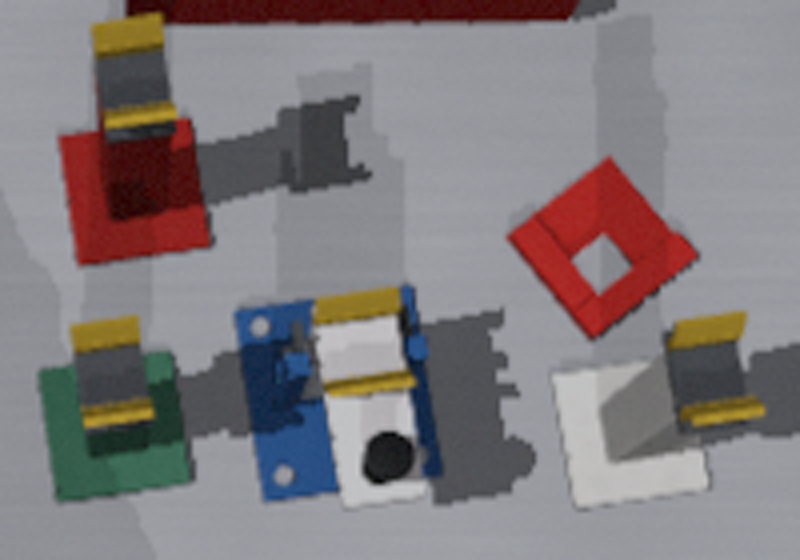

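View pics/crop2.png

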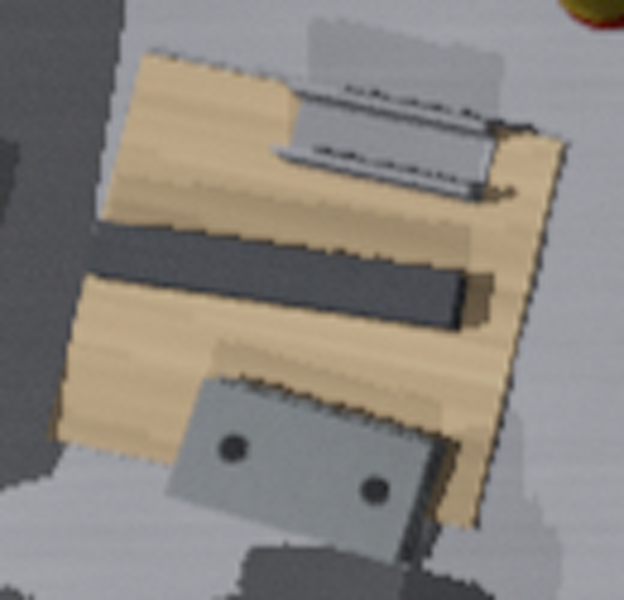

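Crop 1 shows green, white and red as the in-line candidates. In the stand frame (yaw about 8.5°), green at (308,210) is about +149 mm in y with x≈0. White at (456,205) is about -185 mm in y and -55 mm in x, so it's parked; red at (313,130) is behind. So green fits, which means rung 2 (head at 0.030). Crop 2 shows the tube lying between the plates and the offcut. Now for the tool geometry and the first move.

```bash
cat >> h.py <<'E'
def st():
    s=telemetry.observe(); return s,np.array(s['ee_pos']),rot(s['eef_rot'])
def yawR(jaw_deg):
    # tool down, tool y along jaw_deg
    a=np.radians(jaw_deg); y=np.array([np.cos(a),np.sin(a),0]); z=np.array([0,0,-1.]); x=np.cross(y,z)
    return np.stack([x,y,z],1)
def delta(pos,jaw=None,p0=None,R0=None):
    s,p,Rm=st()
    if p0 is not None: p=p0
    if R0 is not None: Rm=R0
    d=Rm.T@(np.array(pos)-p)*100
    a=None
    if jaw is not None:
        a=min((np.degrees(R.from_matrix(Rm.T@yawR(j)).as_rotvec()) for j in(jaw,jaw+180)),key=np.linalg.norm)
    print('d',d.round(2),'a',None if a is None else a.round(2))
E
python3 - <<'E'
from h import *
s,p,Rm=st(); print(Rm.round(3), 'jaw deg',np.degrees(np.arctan2(Rm[1,1],Rm[0,1])))
delta([0.36,0.42,0.40],98.5); delta([0.50,0.1,0.40],98.5); delta([0.494,-0.163,0.36],98.5)
E
```

```text
[[-0.924  0.382 -0.   ]
 [ 0.382  0.924 -0.001]
 [-0.    -0.001 -1.   ]] jaw deg 67.55639988787361
d [-17.24 -14.92 -17.78] a [-8.000e-02 -2.000e-02 -3.094e+01]
d [-42.39 -39.15 -17.75] a [-8.000e-02 -2.000e-02 -3.094e+01]
d [-51.88 -63.68 -13.72] a [-8.000e-02 -2.000e-02 -3.094e+01]
```

>>> send_rows(
  rows=[
    {"dz": -5},
    {"dx": -2,"dy": -2,"dz": -9},
    {"dx": -5,"dy": -5,"dz": -12,"az": -6},
    {"dx": -9,"dy": -8,"dz": -14,"az": -12},
    {"dx": -13,"dy": -11,"dz": -16,"az": -18},
    {"dx": -17,"dy": -14,"dz": -17,"az": -24},
    {"dx": -20.5,"dy": -17.5,"dz": -17,"az": -31},
    {"dx": -24,"dy": -21,"dz": -17,"az": -31},
  ],
)

```text
schema error: expected keys dx, dy, dz, ax, ay, az, jaw
```

```bash
python3 - <<'E'
from h import *
s,p,Rm=st(); print(p,s['qpos'].round(2),s['time'])
delta([0.50,0.1,0.39],98.5); delta([0.494,-0.163,0.36],98.5)
E
```

```text
[0.25757246 0.62345966 0.22193894] [-1.29  0.48  0.02  1.56 -0.01  1.11 -0.08] 0.15
d [-42.39 -39.15 -16.75] a [-8.000e-02 -2.000e-02 -3.094e+01]
d [-51.88 -63.68 -13.72] a [-8.000e-02 -2.000e-02 -3.094e+01]
```

>>> send_rows(
  rows=[
    {"dx": 0,"dy": 0,"dz": -5,"ax": 0,"ay": 0,"az": 0,"jaw": 0},
    {"dx": -2,"dy": -2,"dz": -9,"ax": 0,"ay": 0,"az": 0,"jaw": 0},
    {"dx": -5,"dy": -5,"dz": -12,"ax": 0,"ay": 0,"az": -6,"jaw": 0},
    {"dx": -9,"dy": -8,"dz": -14,"ax": 0,"ay": 0,"az": -12,"jaw": 0},
    {"dx": -13,"dy": -11,"dz": -16,"ax": 0,"ay": 0,"az": -18,"jaw": 0},
    {"dx": -17,"dy": -14,"dz": -17,"ax": 0,"ay": 0,"az": -24,"jaw": 0},
    {"dx": -20.5,"dy": -17.5,"dz": -17,"ax": 0,"ay": 0,"az": -31,"jaw": 0},
    {"dx": -24,"dy": -21,"dz": -17,"ax": 0,"ay": 0,"az": -31,"jaw": 0},
  ],
)

```text
time: 0.95
ee_pos: [0.3967, 0.3446, 0.393]
eef_rot: [-0.239, 3.132, 0.001]
contact_force: [0.5, 0.0, -0.1]
finger_gap: 0.0877
```

```bash
python3 - <<'E'
from h import *
s,p,Rm=st(); print(p,s['qpos'].round(2),s['time'])
delta([0.50,0.1,0.39],98.5); delta([0.494,-0.163,0.36],98.5)
E
```

```text
[0.39666278 0.34460878 0.39304453] [-0.91  0.11  0.09  1.67 -0.01  1.36  0.9 ] 0.95
d [ -6.5  -25.75   0.29] a [0.04 0.04 0.23]
d [ -1.91 -51.65   3.27] a [0.04 0.04 0.23]
```

>>> send_rows(
  rows=[
    {"dx": -2,"dy": -4,"dz": 0,"ax": 0,"ay": 0,"az": 0,"jaw": 0},
    {"dx": -4,"dy": -8.5,"dz": 0,"ax": 0,"ay": 0,"az": 0,"jaw": 0},
    {"dx": -5.5,"dy": -13,"dz": 0,"ax": 0,"ay": 0,"az": 0,"jaw": 0},
    {"dx": -5.5,"dy": -18,"dz": 0,"ax": 0,"ay": 0,"az": 0,"jaw": 0},
    {"dx": -5,"dy": -23,"dz": 0,"ax": 0,"ay": 0,"az": 0,"jaw": 0},
    {"dx": -4.5,"dy": -28,"dz": 0,"ax": 0,"ay": 0,"az": 0,"jaw": 0},
    {"dx": -4,"dy": -33,"dz": 0,"ax": 0,"ay": 0,"az": 0,"jaw": 0},
    {"dx": -4,"dy": -36,"dz": 0,"ax": 0,"ay": 0,"az": 0,"jaw": 0},
  ],
)

```text
time: 1.75
ee_pos: [0.4882, -0.0079, 0.3928]
eef_rot: [-0.227, 3.133, -0.0]
contact_force: [0.4, 0.4, 1.1]
finger_gap: 0.0874
```

```bash
python3 - <<'E'
from h import *
s,p,Rm=st(); print(p,s['qpos'].round(2),s['time'])
delta([0.494,-0.163,0.36],98.5)
snap('wrist','w1')
E
```

```text
[ 0.48819791 -0.00793901  0.39276677] [-0.5   0.02  0.4   1.76 -0.01  1.36  1.62] 1.75
d [  1.66 -15.43   3.28] a [-0.01  0.01 -0.2 ]
```

View pics/w1.png

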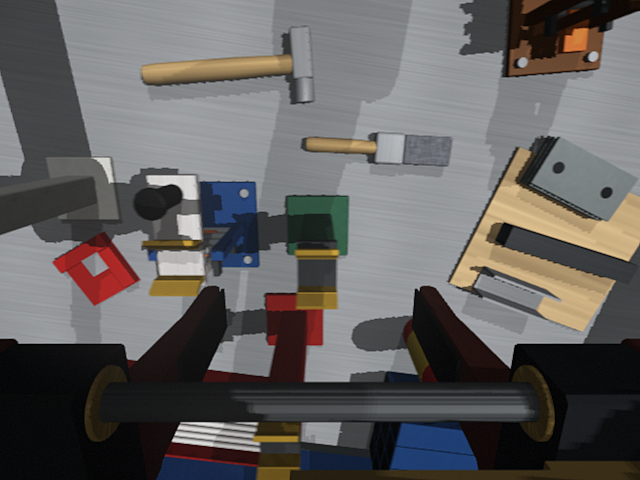

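This wrist view shows the stand saddle at (175,265), the green saddle at (317,278), the knob at (152,203) and the tube at (565,252). The measurements come next.

```bash
cat >> h.py <<'E'
def cheeks(z,W,top,box,tol=0.006,amin=8):
    # yellow points near cheek-top height within world box (x0,x1,y0,y1); split in x' and report centres
    hsv=cv2.cvtColor(z['p'],cv2.COLOR_RGB2HSV).astype(int);H,S,V=hsv[:,:,0],hsv[:,:,1],hsv[:,:,2]
    m=(H>18)&(H<34)&(S>120)&(V>60)&(np.abs(W[:,:,2]-top)<tol)&(W[:,:,0]>box[0])&(W[:,:,0]<box[1])&(W[:,:,1]>box[2])&(W[:,:,1]<box[3])
    n,l,s,c=cv2.connectedComponentsWithStats(m.astype(np.uint8)); out=[]
    for i in range(1,n):
        if s[i,4]<amin: continue
        q=W[l==i]; r=cv2.minAreaRect((q[:,:2]*1000).astype(np.float32))
        print(' cheek n',s[i,4],'px',c[i].round(),'rect',np.round(r[0],1),np.round(r[1],1),round(r[2],1),'z',q[:,2].min().round(3),q[:,2].max().round(3)); out.append(r[0])
    if len(out)>=2: print(' mid',np.mean(out,0).round(1))
E
cat > m.py <<'E'
from h import *; import sys
for f in sys.argv[1:]:
    z=load(f);W=pts(z);print(f)
    cheeks(z,W,.191,(.5,.63,-.22,-.09)); cheeks(z,W,.221,(.47,.62,-.06,.06))
    p=z['p'].astype(int)
    m=(p.max(2)<75)&(np.abs(W[:,:,2]-.221)<.005)&(W[:,:,0]<.52)&(W[:,:,0]>.45)&(abs(W[:,:,1]+.16)<.04)
    q=W[m]; print(' knob top',len(q),cv2.minEnclosingCircle((q[:,:2]*1000).astype(np.float32)), q[:,2].mean())
    m=(p.max(2)<110)&(np.abs(W[:,:,2]-.036)<.005)&(abs(W[:,:,0]-.53)<.06)&(abs(W[:,:,1]-.365)<.12)
    n,l,s,c=cv2.connectedComponentsWithStats(m.astype(np.uint8)); i=1+np.argmax(s[1:,4])
    q=W[l==i]; r=cv2.minAreaRect((q[:,:2]*1000).astype(np.float32)); print(' tube',np.round(r[0],1),np.round(r[1],1),r[2],q[:,2].mean())
E
python3 m.py top0 scene0 w1
```

```text
top0
 cheek n 89 px [369. 185.] rect [ 589.6 -148.3] [11.7 48.3] 4.1 z 0.185 0.197
 cheek n 61 px [373. 206.] rect [ 539.9 -155.5] [ 8.8 48.2] 9.8 z 0.185 0.197
 mid [ 564.8 -151.9]
 cheek n 61 px [306. 192.] rect [ 5.686e+02 -1.000e-01] [ 9.9 37.6] 6.9 z 0.215 0.226
 cheek n 59 px [309. 214.] rect [517.9  -6.9] [10.  37.6] 8.3 z 0.215 0.226
 mid [543.3  -3.5]
 knob top 111 ((493.1153564453125, -161.5800018310547), 14.363746643066406) 0.2209554865255168
 tube [527.8 364.3] [201.2  30.5] 81.05653381347656 0.03605160759410947
scene0
 cheek n 63 px [284. 275.] rect [ 543.  -154.3] [11.  49.3] 7.3 z 0.185 0.193
 cheek n 44 px [299. 287.] rect [ 595.1 -147.5] [ 4.9 47.8] 9.8 z 0.185 0.194
 mid [ 569.1 -150.9]
 cheek n 47 px [330. 232.] rect [519.6  -5.5] [10.  39.1] 3.1 z 0.215 0.223
 cheek n 34 px [345. 243.] rect [5.729e+02 2.000e-01] [ 5.9 36.7] 7.5 z 0.216 0.223
 mid [546.2  -2.6]
 knob top 88 ((496.50213623046875, -162.1752166748047), 15.781352043151855) 0.2187070505176595
 tube [531.8 364.4] [198.7  34.7] 81.5579605102539 0.03523267478272488
w1
 cheek n 266 px [170. 243.] rect [ 539.1 -151.6] [ 8.  50.8] 8.1 z 0.185 0.193
 cheek n 364 px [174. 292.] rect [ 590.3 -144.9] [ 7.6 49.1] 8.4 z 0.185 0.192
 mid [ 564.7 -148.3]
 cheek n 289 px [317. 253.] rect [518.2  -4.4] [ 8.6 38.1] 7.8 z 0.215 0.223
 cheek n 328 px [317. 304.] rect [569.    2.6] [ 8.3 36.9] 9.3 z 0.215 0.222
 mid [543.6  -0.9]
 knob top 847 ((493.7806091308594, -158.1681671142578), 14.979219436645508) 0.21940094689021888
 tube [528.4 367.6] [201.6  30.4] 81.17166900634766 0.03562439780462845
```

```bash
python3 - <<'E'
from h import *
s,p,Rm=st(); print(p,s['time'])
delta([0.494,-0.161,0.28],98.3)
E
```

```text
[ 0.48874514 -0.01224443  0.39292351] 1.8
d [  1.56 -14.78  11.32] a [-0.11  0.04 -0.3 ]
```

>>> send_rows(
  rows=[
    {"dx": 0.5,"dy": -4.5,"dz": 1,"ax": 0,"ay": 0,"az": 0,"jaw": 0},
    {"dx": 1,"dy": -9,"dz": 3,"ax": 0,"ay": 0,"az": 0,"jaw": 0},
    {"dx": 1.5,"dy": -13,"dz": 6,"ax": 0,"ay": 0,"az": 0,"jaw": 0},
    {"dx": 1.5,"dy": -14.8,"dz": 9,"ax": 0,"ay": 0,"az": 0,"jaw": 0},
    {"dx": 1.5,"dy": -14.8,"dz": 11,"ax": 0,"ay": 0,"az": 0,"jaw": 0},
    {"dx": 1.5,"dy": -14.8,"dz": 11,"ax": 0,"ay": 0,"az": 0,"jaw": 0},
    {"dx": 1.5,"dy": -14.8,"dz": 11,"ax": 0,"ay": 0,"az": 0,"jaw": 0},
  ],
)

```text
time: 2.5
ee_pos: [0.4962, -0.1515, 0.2829]
eef_rot: [0.235, -3.132, -0.0]
contact_force: [0.9, -0.5, -0.1]
finger_gap: 0.0877
```

```bash
python3 - <<'E'
from h import *
snap('wrist','w2')
s,p,Rm=st(); print(p,s['qpos'].round(2),s['time'],s['contact_force'])
delta([0.494,-0.161,0.175],98.3)
E
python3 m.py w2
```

```text
[ 0.49678152 -0.15154436  0.28357346] [-0.3   0.17  0.55  1.88 -0.1   1.12  2.  ] 2.55 [ 0.07365595 -0.03830079  0.89168124]
d [ 0.43 -0.89 10.86] a [-0.01  0.07  0.31]
w2
 cheek n 475 px [308. 303.] rect [ 537.8 -152.3] [ 5.4 49.3] 8.5 z 0.188 0.192
 cheek n 713 px [308. 364.] rect [ 590.7 -144.9] [ 9.3 49.4] 7.6 z 0.185 0.192
 mid [ 564.3 -148.6]
 cheek n 461 px [533. 324.] rect [515.9  -4.7] [ 7.9 40.4] 12.9 z 0.215 0.222
 knob top 1569 ((493.4823913574219, -159.1109161376953), 14.722167015075684) 0.21936630211899366Traceback (most recent call last):
  File "m.py", line 9, in <module>
    n,l,s,c=cv2.connectedComponentsWithStats(m.astype(np.uint8)); i=1+np.argmax(s[1:,4])
                                                                      ~~~~~~~~~^^^^^^^^^
    return _wrapfunc(a, 'argmax', axis=axis, out=out, **kwds)
    return bound(*args, **kwds)
ValueError: attempt to get argmax of an empty sequence
```

View pics/w2.png

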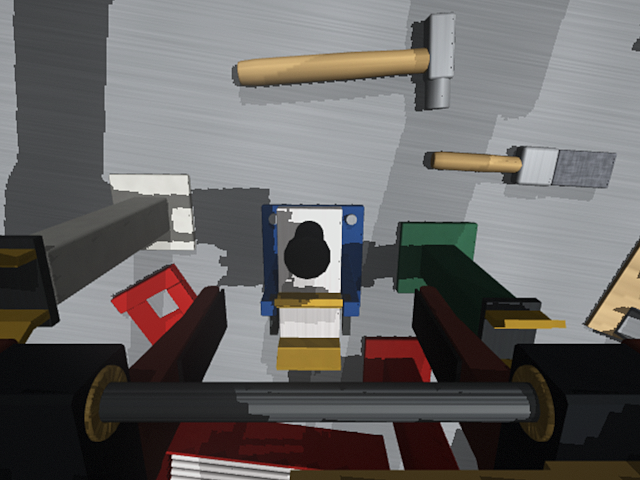

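Wrist view: the knob (307,255) sits just left of the finger midline, which matches the 8 mm offset I computed. I'll centre over it and go down.

>>> send_rows(
  rows=[
    {"dx": 0.4,"dy": -0.8,"dz": 1,"ax": 0,"ay": 0,"az": 0,"jaw": 0},
    {"dx": 0.4,"dy": -0.8,"dz": 4,"ax": 0,"ay": 0,"az": 0,"jaw": 0},
    {"dx": 0.4,"dy": -0.8,"dz": 7,"ax": 0,"ay": 0,"az": 0,"jaw": 0},
    {"dx": 0.4,"dy": -0.8,"dz": 9.5,"ax": 0,"ay": 0,"az": 0,"jaw": 0},
    {"dx": 0.4,"dy": -0.8,"dz": 10.9,"ax": 0,"ay": 0,"az": 0,"jaw": 0},
    {"dx": 0.4,"dy": -0.8,"dz": 10.9,"ax": 0,"ay": 0,"az": 0,"jaw": 0},
    {"dx": 0.4,"dy": -0.8,"dz": 10.9,"ax": 0,"ay": 0,"az": 0,"jaw": 0},
  ],
)

```text
time: 3.25
ee_pos: [0.4937, -0.1609, 0.1742]
eef_rot: [-0.234, 3.132, -0.001]
contact_force: [-0.2, -0.1, 0.9]
finger_gap: 0.0881
```

```bash
python3 - <<'E'
from h import *
s,p,Rm=st(); print(p,s['qpos'].round(2),s['time'],s['contact_force'])
delta([0.494,-0.160,0.175],98.3)
snap('scene','s2')
z=load('s2'); cv2.imwrite('pics/s2c.png',cv2.resize(z['p'][200:380,180:420,::-1],(800,600)))
E
```

```text
[ 0.49367195 -0.16091857  0.17420505] [-0.24  0.3   0.53  2.   -0.19  0.88  2.11] 3.25 [-0.19341505 -0.05507772  0.89253912]
d [-0.05  0.09 -0.08] a [-0.02  0.04  0.25]
```

View pics/s2c.png

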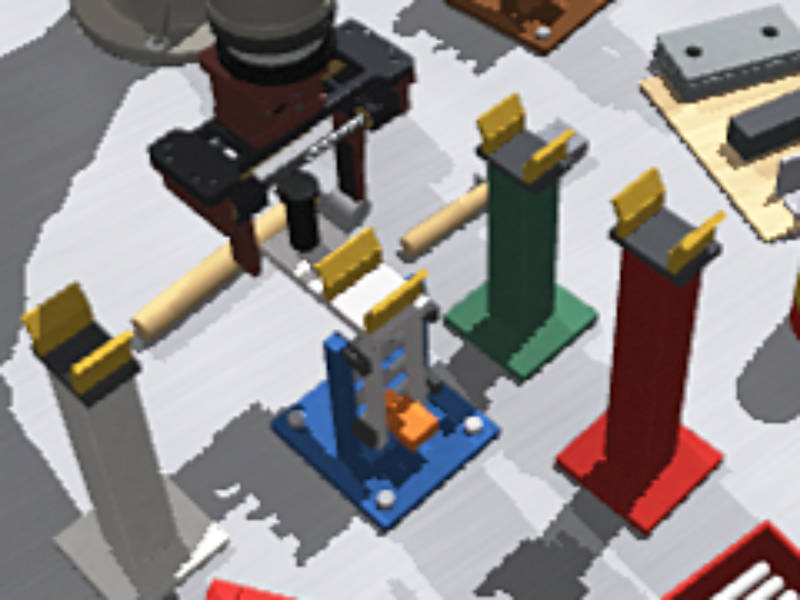

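The fingers straddle the knob at crop (300,210), clear on both sides. I'll close on it.

>>> send_rows(
  newtons=40,
  rows=[
    {"dx": 0,"dy": 0,"dz": 0,"ax": 0,"ay": 0,"az": 0,"jaw": 0.5},
    {"dx": 0,"dy": 0,"dz": 0,"ax": 0,"ay": 0,"az": 0,"jaw": 0.7},
    {"dx": 0,"dy": 0,"dz": 0,"ax": 0,"ay": 0,"az": 0,"jaw": 1},
    {"dx": 0,"dy": 0,"dz": 0,"ax": 0,"ay": 0,"az": 0,"jaw": 1},
    {"dx": 0,"dy": 0,"dz": 0,"ax": 0,"ay": 0,"az": 0,"jaw": 1},
    {"dx": 0,"dy": 0,"dz": 0,"ax": 0,"ay": 0,"az": 0,"jaw": 1},
  ],
)

```text
time: 3.9
ee_pos: [0.4933, -0.1605, 0.1736]
eef_rot: [-0.234, 3.133, 0.0]
contact_force: [0.7, 0.2, 0.2]
finger_gap: 0.0432
```

```bash
python3 - <<'E'
from h import *
s,p,Rm=st(); print(p,s['time'],s['contact_force'],s['finger_gap'])
E
```

```text
[ 0.49333806 -0.1605444   0.17361428] 3.9 [0.6896983  0.19876919 0.22842899] 0.04321603091838958
```

Still closing; the gap is 43 mm.

>>> send_rows(
  rows=[
    {"dx": 0,"dy": 0,"dz": 0,"ax": 0,"ay": 0,"az": 0,"jaw": 1},
    {"dx": 0,"dy": 0,"dz": 0,"ax": 0,"ay": 0,"az": 0,"jaw": 1},
    {"dx": 0,"dy": 0,"dz": 0,"ax": 0,"ay": 0,"az": 0,"jaw": 1},
    {"dx": 0,"dy": 0,"dz": 0,"ax": 0,"ay": 0,"az": 0,"jaw": 1},
    {"dx": 0,"dy": 0,"dz": 0,"ax": 0,"ay": 0,"az": 0,"jaw": 1},
    {"dx": 0,"dy": 0,"dz": 0,"ax": 0,"ay": 0,"az": 0,"jaw": 1},
  ],
)

```text
time: 4.5
ee_pos: [0.4932, -0.1599, 0.1735]
eef_rot: [0.235, -3.132, -0.002]
contact_force: [-1.2, 5.0, 2.6]
finger_gap: 0.0289
```

```bash
python3 - <<'E'
from h import *
s,p,Rm=st(); print(p,s['time'],s['contact_force'],s['finger_gap'],Rm.round(3))
E
```

```text
[ 0.49318849 -0.15989601  0.17352724] 4.5 [-1.21527932  4.9686461   2.61757598] 0.02887716506770943 [[-0.989 -0.149 -0.001]
 [-0.149  0.989  0.001]
 [ 0.     0.001 -1.   ]]
```

>>> send_rows(
  rows=[
    {"dx": 0,"dy": 0,"dz": 0,"ax": 0,"ay": 0,"az": 0,"jaw": 1},
    {"dx": 0,"dy": 0,"dz": 0,"ax": 0,"ay": 0,"az": 0,"jaw": 1},
    {"dx": 0,"dy": 0,"dz": 0,"ax": 0,"ay": 0,"az": 0,"jaw": 1},
  ],
)

```text
time: 4.8
ee_pos: [0.4932, -0.1599, 0.1735]
eef_rot: [0.235, -3.132, -0.002]
contact_force: [-2.1, 4.7, 2.4]
finger_gap: 0.0289
```

```bash
python3 - <<'E'
from h import *
s,p,Rm=st(); print(p,s['time'],s['contact_force'],s['finger_gap'])
E
```

```text
[ 0.49317155 -0.15986632  0.17351232] 4.8 [-2.06740929  4.72299764  2.35306058] 0.02891675553934018
```

The jaws stopped at 29 mm, so they're holding the knob around its cap. I'll raise the grip to 60 N and test with a small lift first.

>>> send_rows(
  newtons=60,
  rows=[
    {"dx": 0,"dy": 0,"dz": 0,"ax": 0,"ay": 0,"az": 0,"jaw": 1},
    {"dx": 0,"dy": 0,"dz": 0,"ax": 0,"ay": 0,"az": 0,"jaw": 1},
    {"dx": 0,"dy": 0,"dz": -0.2,"ax": 0,"ay": 0,"az": 0,"jaw": 1},
    {"dx": 0,"dy": 0,"dz": -0.4,"ax": 0,"ay": 0,"az": 0,"jaw": 1},
    {"dx": 0,"dy": 0,"dz": -0.5,"ax": 0,"ay": 0,"az": 0,"jaw": 1},
    {"dx": 0,"dy": 0,"dz": -0.5,"ax": 0,"ay": 0,"az": 0,"jaw": 1},
  ],
)

```text
time: 5.4
ee_pos: [0.4931, -0.1599, 0.1782]
eef_rot: [0.235, -3.132, -0.001]
contact_force: [1.6, 5.1, -6.2]
finger_gap: 0.0281
```

```bash
python3 - <<'E'
from h import *
s,p,Rm=st(); print(p,s['time'],s['contact_force'],s['finger_gap'])
snap('scene','s3'); z=load('s3'); cv2.imwrite('pics/s3c.png',cv2.resize(z['p'][230:350,220:380,::-1],(800,600)))
W=pts(z);W0=pts(load('scene0')); 
cheeks(z,W,.196,(.5,.63,-.22,-.09))
E
```

```text
[ 0.49314461 -0.15991675  0.17817185] 5.4 [ 1.62219839  5.07097596 -6.23531134] 0.028093313517047212
 cheek n 70 px [283. 274.] rect [ 541.8 -156.1] [11.3 50.7] 5.6 z 0.19 0.197
 cheek n 44 px [299. 286.] rect [ 594.8 -147.5] [ 5.5 49.3] 8.4 z 0.19 0.197
 mid [ 568.3 -151.8]
```

View pics/s3c.png

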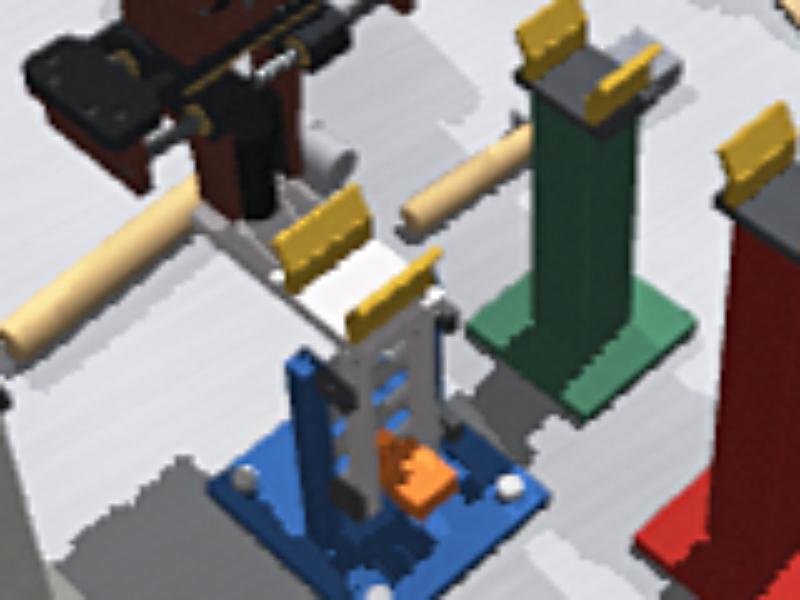

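The head rose with the grip: the force changed by about 8.5 N and the cheek tops are about 4 mm higher. I'll keep lifting to about 48 mm.

>>> send_rows(
  rows=[
    {"dx": 0,"dy": 0,"dz": -0.3,"ax": 0,"ay": 0,"az": 0,"jaw": 1},
    {"dx": 0,"dy": 0,"dz": -0.8,"ax": 0,"ay": 0,"az": 0,"jaw": 1},
    {"dx": 0,"dy": 0,"dz": -1.4,"ax": 0,"ay": 0,"az": 0,"jaw": 1},
    {"dx": 0,"dy": 0,"dz": -2,"ax": 0,"ay": 0,"az": 0,"jaw": 1},
    {"dx": 0,"dy": 0,"dz": -2.7,"ax": 0,"ay": 0,"az": 0,"jaw": 1},
    {"dx": 0,"dy": 0,"dz": -3.4,"ax": 0,"ay": 0,"az": 0,"jaw": 1},
    {"dx": 0,"dy": 0,"dz": -4,"ax": 0,"ay": 0,"az": 0,"jaw": 1},
    {"dx": 0,"dy": 0,"dz": -4.4,"ax": 0,"ay": 0,"az": 0,"jaw": 1},
  ],
)

```text
time: 6.25
ee_pos: [0.4931, -0.1599, 0.2222]
eef_rot: [0.235, -3.132, -0.001]
contact_force: [2.4, 4.7, -9.4]
finger_gap: 0.0285
```

>>> send_rows(
  rows=[
    {"dx": 0,"dy": 0,"dz": 0,"ax": 0,"ay": 0,"az": 0,"jaw": 1},
    {"dx": 0,"dy": 0,"dz": 0,"ax": 0,"ay": 0,"az": 0,"jaw": 1},
    {"dx": 0,"dy": 0,"dz": 0,"ax": 0,"ay": 0,"az": 0,"jaw": 1},
  ],
)

```text
time: 6.55
ee_pos: [0.4931, -0.1599, 0.2221]
eef_rot: [0.235, -3.132, -0.001]
contact_force: [1.7, 4.5, -6.1]
finger_gap: 0.0283
```

```bash
python3 - <<'E'
from h import *
s,p,Rm=st(); print(p,s['time'],s['contact_force'],s['finger_gap'])
snap('scene','s4'); z=load('s4'); cv2.imwrite('pics/s4c.png',cv2.resize(z['p'][220:340,220:380,::-1],(800,600)))
W=pts(z)
cheeks(z,W,.239,(.5,.63,-.22,-.09),.01)
E
```

```text
[ 0.49314648 -0.15985492  0.22208841] 6.55 [ 1.6723343   4.49796827 -6.13463791] 0.02830478788486622
 cheek n 116 px [282. 261.] rect [ 543. -154.] [12.2 49.1] 5.6 z 0.229 0.241
 cheek n 56 px [298. 273.] rect [ 595.2 -147.4] [ 7.6 51.2] 1.7 z 0.229 0.24
 mid [ 569.1 -150.7]
```

View pics/s4c.png

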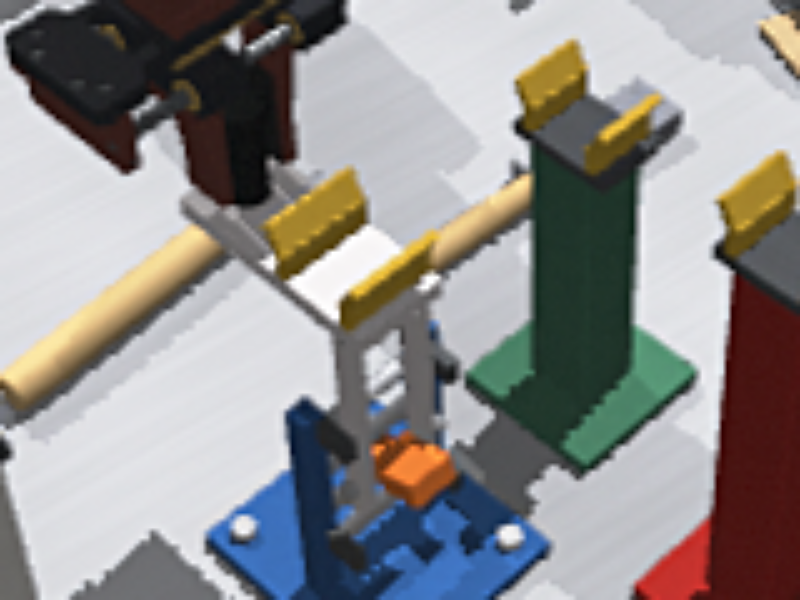

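The head is at about 48.6 mm (cheek tops 0.193→0.241), past rung 2. Now I'll lower it slowly.

>>> send_rows(
  rows=[
    {"dx": 0,"dy": 0,"dz": 0.1,"ax": 0,"ay": 0,"az": 0,"jaw": 1},
    {"dx": 0,"dy": 0,"dz": 0.3,"ax": 0,"ay": 0,"az": 0,"jaw": 1},
    {"dx": 0,"dy": 0,"dz": 0.5,"ax": 0,"ay": 0,"az": 0,"jaw": 1},
    {"dx": 0,"dy": 0,"dz": 0.7,"ax": 0,"ay": 0,"az": 0,"jaw": 1},
    {"dx": 0,"dy": 0,"dz": 0.9,"ax": 0,"ay": 0,"az": 0,"jaw": 1},
    {"dx": 0,"dy": 0,"dz": 1.1,"ax": 0,"ay": 0,"az": 0,"jaw": 1},
    {"dx": 0,"dy": 0,"dz": 1.3,"ax": 0,"ay": 0,"az": 0,"jaw": 1},
    {"dx": 0,"dy": 0,"dz": 1.5,"ax": 0,"ay": 0,"az": 0,"jaw": 1},
  ],
)

```text
time: 7.4
ee_pos: [0.4932, -0.1599, 0.2071]
eef_rot: [0.235, -3.132, -0.001]
contact_force: [1.8, 4.4, -5.5]
finger_gap: 0.0286
```

>>> send_rows(
  rows=[
    {"dx": 0,"dy": 0,"dz": 0.1,"ax": 0,"ay": 0,"az": 0,"jaw": 1},
    {"dx": 0,"dy": 0,"dz": 0.2,"ax": 0,"ay": 0,"az": 0,"jaw": 1},
    {"dx": 0,"dy": 0,"dz": 0.3,"ax": 0,"ay": 0,"az": 0,"jaw": 1},
    {"dx": 0,"dy": 0,"dz": 0.35,"ax": 0,"ay": 0,"az": 0,"jaw": 1},
    {"dx": 0,"dy": 0,"dz": 0.35,"ax": 0,"ay": 0,"az": 0,"jaw": 1},
    {"dx": 0,"dy": 0,"dz": 0.35,"ax": 0,"ay": 0,"az": 0,"jaw": 1},
  ],
)

```text
time: 8.0
ee_pos: [0.4931, -0.1599, 0.2035]
eef_rot: [0.235, -3.132, -0.001]
contact_force: [1.8, 4.7, -6.9]
finger_gap: 0.0286
```

```bash
python3 - <<'E'
from h import *
s,p,Rm=st(); print(p,s['time'],s['contact_force'],s['finger_gap'])
E
```

```text
[ 0.49313758 -0.15990076  0.20353328] 8.0 [ 1.75365826  4.69354732 -6.94390257] 0.028633016940414712
```

>>> send_rows(
  rows=[
    {"dx": 0,"dy": 0,"dz": 0.05,"ax": 0,"ay": 0,"az": 0,"jaw": 1},
    {"dx": 0,"dy": 0,"dz": 0.1,"ax": 0,"ay": 0,"az": 0,"jaw": 1},
    {"dx": 0,"dy": 0,"dz": 0.1,"ax": 0,"ay": 0,"az": 0,"jaw": 1},
  ],
)

```text
time: 8.3
ee_pos: [0.4932, -0.1599, 0.2033]
eef_rot: [0.235, -3.132, -0.002]
contact_force: [-1.1, 6.2, 0.6]
finger_gap: 0.0286
```

>>> send_rows(
  rows=[
    {"dx": 0,"dy": 0,"dz": 0.05,"ax": 0,"ay": 0,"az": 0,"jaw": 1},
    {"dx": 0,"dy": 0,"dz": 0.1,"ax": 0,"ay": 0,"az": 0,"jaw": 1},
    {"dx": 0,"dy": 0,"dz": 0.1,"ax": 0,"ay": 0,"az": 0,"jaw": 1},
  ],
)

```text
time: 8.6
ee_pos: [0.4932, -0.1599, 0.203]
eef_rot: [0.235, -3.133, -0.003]
contact_force: [-4.5, 7.6, 8.2]
finger_gap: 0.0285
```

Contact at 0.2033: the load went from -6.9 N to +8 N, so the pawl is bearing on the rung. I'll ease off the push and open.

>>> send_rows(
  rows=[
    {"dx": 0,"dy": 0,"dz": -0.08,"ax": 0,"ay": 0,"az": 0,"jaw": 1},
    {"dx": 0,"dy": 0,"dz": -0.08,"ax": 0,"ay": 0,"az": 0,"jaw": 1},
    {"dx": 0,"dy": 0,"dz": -0.08,"ax": 0,"ay": 0,"az": 0,"jaw": 0.6},
    {"dx": 0,"dy": 0,"dz": -0.08,"ax": 0,"ay": 0,"az": 0,"jaw": 0.4},
    {"dx": 0,"dy": 0,"dz": -0.08,"ax": 0,"ay": 0,"az": 0,"jaw": 0.2},
    {"dx": 0,"dy": 0,"dz": -0.08,"ax": 0,"ay": 0,"az": 0,"jaw": 0.2},
    {"dx": 0,"dy": 0,"dz": -0.08,"ax": 0,"ay": 0,"az": 0,"jaw": 0.2},
  ],
)

```text
time: 9.3
ee_pos: [0.4934, -0.161, 0.203]
eef_rot: [-0.234, 3.133, -0.001]
contact_force: [-0.4, -0.1, 0.4]
finger_gap: 0.0634
```

```bash
python3 - <<'E'
from h import *
s,p,Rm=st(); print(p,s['time'],s['contact_force'],s['finger_gap'])
snap('scene','s5'); z=load('s5'); cv2.imwrite('pics/s5c.png',cv2.resize(z['p'][220:340,220:380,::-1],(800,600)))
W=pts(z)
cheeks(z,W,.221,(.5,.63,-.22,-.09),.01)
cheeks(z,W,.221,(.47,.62,-.06,.06),.01)
E
```

```text
[ 0.49335261 -0.16095685  0.20297465] 9.3 [-0.39779706 -0.05680888  0.42211105] 0.06341498622496615
 cheek n 107 px [283. 267.] rect [ 542.5 -154.6] [13.1 49.2] 7.0 z 0.211 0.222
 cheek n 54 px [298. 279.] rect [ 594.7 -146.5] [ 6.  51.8] 7.6 z 0.212 0.222
 mid [ 568.6 -150.6]
 cheek n 67 px [329. 234.] rect [521.7  -6.8] [ 9.6 39.9] 9.5 z 0.211 0.221
 cheek n 37 px [345. 244.] rect [ 5.735e+02 -3.000e-01] [ 6.8 38.3] 2.6 z 0.212 0.223
 mid [547.6  -3.5]
```

View pics/s5c.png

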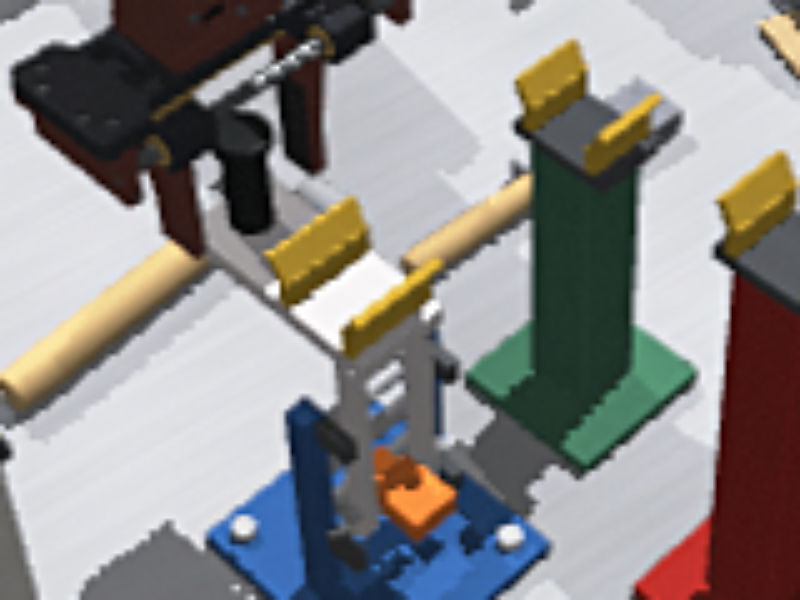

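Scene crop: the cheek tops of both saddles are at 0.222, so they're level, and the pawl sits on rung 2 with the knob free. Next I'll rise and move over the tube, turning the jaws across it.

>>> send_rows(
  rows=[
    {"dx": 0,"dy": 0,"dz": -2,"ax": 0,"ay": 0,"az": 0,"jaw": 0},
    {"dx": 0,"dy": 0,"dz": -5,"ax": 0,"ay": 0,"az": 0,"jaw": 0},
    {"dx": 0,"dy": 0,"dz": -9,"ax": 0,"ay": 0,"az": 0,"jaw": 0},
    {"dx": 0,"dy": 1,"dz": -12,"ax": 0,"ay": 0,"az": 8,"jaw": 0},
    {"dx": 0,"dy": 5,"dz": -13,"ax": 0,"ay": 0,"az": 16,"jaw": 0},
    {"dx": -1,"dy": 9,"dz": -13,"ax": 0,"ay": 0,"az": 24,"jaw": 0},
    {"dx": -2,"dy": 13,"dz": -13,"ax": 0,"ay": 0,"az": 32,"jaw": 0},
    {"dx": -3,"dy": 17,"dz": -13,"ax": 0,"ay": 0,"az": 40,"jaw": 0},
  ],
)

```text
time: 10.15
ee_pos: [0.4974, 0.0088, 0.3333]
eef_rot: [0.812, 3.034, 0.001]
contact_force: [0.0, -1.4, 0.7]
finger_gap: 0.0881
```

```bash
python3 - <<'E'
from h import *
s,p,Rm=st(); print(p,s['qpos'].round(2),s['time'])
delta([0.527,0.363,0.25],-8.9)
E
```

```text
[0.49742254 0.00875441 0.33328686] [-0.58  0.08  0.47  1.85 -0.04  1.23  0.95] 10.15
d [15.13 32.16  8.35] a [6.000e-02 0.000e+00 6.895e+01]
```

>>> send_rows(
  rows=[
    {"dx": 1.5,"dy": 3.5,"dz": 0,"ax": 0,"ay": 0,"az": 8,"jaw": 0.2},
    {"dx": 3.5,"dy": 7.5,"dz": 0,"ax": 0,"ay": 0,"az": 16,"jaw": 0.3},
    {"dx": 5.5,"dy": 11.5,"dz": 0,"ax": 0,"ay": 0,"az": 24,"jaw": 0.4},
    {"dx": 7.5,"dy": 15.5,"dz": 0,"ax": 0,"ay": 0,"az": 32,"jaw": 0.4},
    {"dx": 9.5,"dy": 19.5,"dz": 0,"ax": 0,"ay": 0,"az": 40,"jaw": 0.4},
    {"dx": 11.5,"dy": 24,"dz": 0,"ax": 0,"ay": 0,"az": 48,"jaw": 0.4},
    {"dx": 13.5,"dy": 28,"dz": 2,"ax": 0,"ay": 0,"az": 56,"jaw": 0.4},
    {"dx": 15,"dy": 31,"dz": 4,"ax": 0,"ay": 0,"az": 64,"jaw": 0.4},
  ],
)

```text
time: 10.95
ee_pos: [0.5198, 0.3548, 0.2925]
eef_rot: [-2.293, -2.147, -0.002]
contact_force: [0.9, -0.4, 0.3]
finger_gap: 0.0529
```

```bash
python3 - <<'E'
from h import *
s,p,Rm=st(); print(p,s['qpos'].round(2),s['time'],s['finger_gap'])
delta([0.527,0.363,0.25],-8.9)
E
```

```text
[0.51982955 0.35478943 0.29249277] [-0.98  0.36  0.38  1.61 -0.14  1.2  -0.64] 10.95 0.05286806151824218
d [0.86 0.66 4.25] a [ 0.04 -0.09  5.13]
```

>>> send_rows(
  rows=[
    {"dx": 0.4,"dy": 0.5,"dz": 2,"ax": 0,"ay": 0,"az": 5,"jaw": 0.4},
    {"dx": 0.4,"dy": 0.5,"dz": 4,"ax": 0,"ay": 0,"az": 5,"jaw": 0.4},
    {"dx": 0.4,"dy": 0.5,"dz": 4,"ax": 0,"ay": 0,"az": 5,"jaw": 0.4},
    {"dx": 0.4,"dy": 0.5,"dz": 4,"ax": 0,"ay": 0,"az": 5,"jaw": 0.4},
  ],
)

```text
time: 11.35
ee_pos: [0.5255, 0.3545, 0.2531]
eef_rot: [2.382, 2.049, -0.001]
contact_force: [0.1, 0.1, 0.5]
finger_gap: 0.0525
```

```bash
python3 - <<'E'
from h import *
snap('wrist','w6');snap('top','t6');snap('scene','s6')
s,p,Rm=st(); print(p,s['time'],s['finger_gap'])
delta([0.527,0.364,0.15],-8.9)
E
python3 m.py w6 2>&1| tail -3; python3 m.py t6| tail -1; python3 m.py s6|tail -1
```

```text
[0.52611512 0.3549001  0.25445865] 11.5 0.05228343065109466
d [ 0.89 -0.06 10.45] a [ 0.08 -0.11  0.29]
w6
 knob top 0 ((0.0, 0.0), 0.0) nan
 tube [528.3 366.8] [199.3  30.1] 81.13294219970703 0.035785366905586265
 tube [524.  340.4] [153.3  30.4] 80.9480972290039 0.0361960890301627
 tube [530.3 363.7] [200.3  34.1] 81.50719451904297 0.035190964657488305
```

View pics/w6.png

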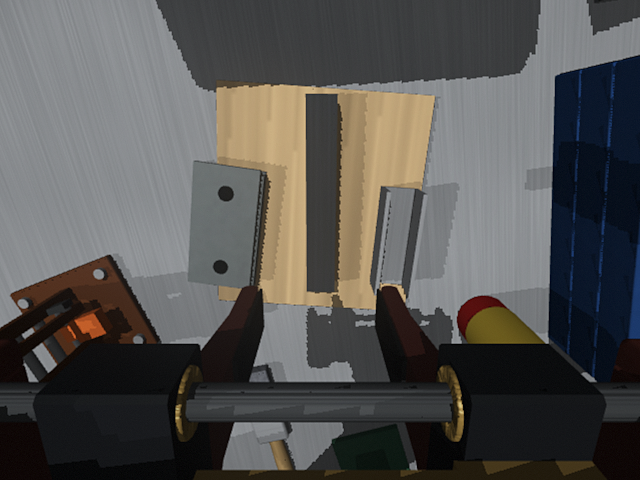

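Wrist view: the tube at (321,193) lies along the tool, with the plates to its left and the offcut to its right. The fingers at a 52 mm opening will fit in between. Going down.

```bash
python3 - <<'E'
from h import *
delta([0.528,0.366,0.06],-8.9);delta([0.528,0.366,0.011],-8.9)
E
```

```text
d [ 1.090e+00 -1.000e-02  1.945e+01] a [ 0.08 -0.11  0.29]
d [ 1.080e+00 -2.000e-02  2.435e+01] a [ 0.08 -0.11  0.29]
```

>>> send_rows(
  rows=[
    {"dx": 0.5,"dy": 0,"dz": 4,"ax": 0,"ay": 0,"az": 0.3,"jaw": 0.4},
    {"dx": 1.1,"dy": 0,"dz": 8.5,"ax": 0,"ay": 0,"az": 0.3,"jaw": 0.4},
    {"dx": 1.1,"dy": 0,"dz": 13,"ax": 0,"ay": 0,"az": 0.3,"jaw": 0.4},
    {"dx": 1.1,"dy": 0,"dz": 16.5,"ax": 0,"ay": 0,"az": 0.3,"jaw": 0.4},
    {"dx": 1.1,"dy": 0,"dz": 18.5,"ax": 0,"ay": 0,"az": 0.3,"jaw": 0.4},
    {"dx": 1.1,"dy": 0,"dz": 18.5,"ax": 0,"ay": 0,"az": 0.3,"jaw": 0.4},
    {"dx": 1.1,"dy": 0,"dz": 18.5,"ax": 0,"ay": 0,"az": 0.3,"jaw": 0.4},
  ],
)

```text
time: 12.2
ee_pos: [0.5279, 0.3661, 0.0692]
eef_rot: [2.387, 2.042, 0.003]
contact_force: [-0.2, 0.1, 0.3]
finger_gap: 0.0529
```

```bash
python3 - <<'E'
from h import *
delta([0.528,0.366,0.011],-8.9)
snap('wrist','w7');snap('scene','s7')
z=load('s7'); cv2.imwrite('pics/s7c.png',cv2.resize(z['p'][160:280,360:520,::-1],(800,600)))
E
python3 m.py w7|tail -1
```

```text
d [-0.01  0.    5.82] a [ 0.06 -0.07 -0.01]
 tube [530.9 383.8] [165.6  30.1] 81.13743591308594 0.03572875551135889m.py:7: RuntimeWarning: Mean of empty slice.
  q=W[m]; print(' knob top',len(q),cv2.minEnclosingCircle((q[:,:2]*1000).astype(np.float32)), q[:,2].mean())
  ret = ret.dtype.type(ret / rcount)
```

View pics/s7c.png

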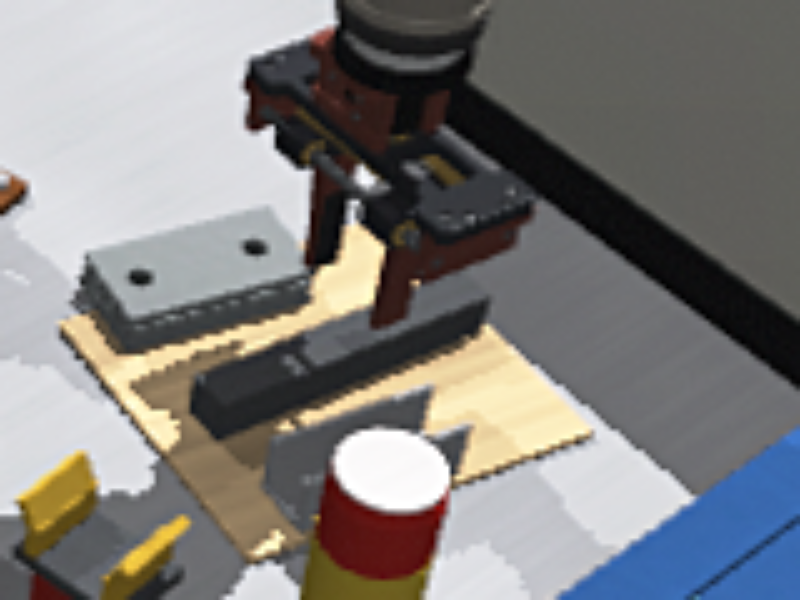

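View pics/w7.png

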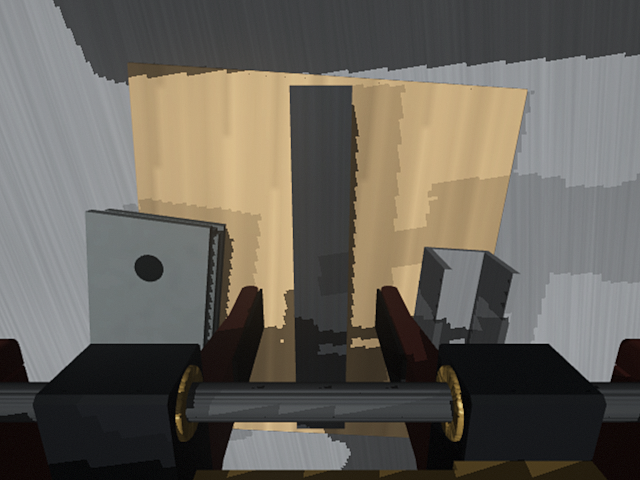

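The tube is centred between the fingers (column 321), and the plates' edge and the offcut lie outside them. I'll go down and close.

>>> send_rows(
  newtons=40,
  rows=[
    {"dx": 0,"dy": 0,"dz": 2,"ax": 0,"ay": 0,"az": 0,"jaw": 0.4},
    {"dx": 0,"dy": 0,"dz": 4,"ax": 0,"ay": 0,"az": 0,"jaw": 0.4},
    {"dx": 0,"dy": 0,"dz": 5.3,"ax": 0,"ay": 0,"az": 0,"jaw": 0.4},
    {"dx": 0,"dy": 0,"dz": 5.7,"ax": 0,"ay": 0,"az": 0,"jaw": 0.4},
    {"dx": 0,"dy": 0,"dz": 5.7,"ax": 0,"ay": 0,"az": 0,"jaw": 0.4},
    {"dx": 0,"dy": 0,"dz": 5.7,"ax": 0,"ay": 0,"az": 0,"jaw": 0.7},
    {"dx": 0,"dy": 0,"dz": 5.7,"ax": 0,"ay": 0,"az": 0,"jaw": 1},
    {"dx": 0,"dy": 0,"dz": 5.7,"ax": 0,"ay": 0,"az": 0,"jaw": 1},
  ],
)

```text
time: 13.1
ee_pos: [0.5275, 0.366, 0.0116]
eef_rot: [2.387, 2.043, 0.002]
contact_force: [4.3, -0.7, 2.2]
finger_gap: 0.0322
```

>>> send_rows(
  rows=[
    {"dx": 0,"dy": 0,"dz": 0,"ax": 0,"ay": 0,"az": 0,"jaw": 1},
    {"dx": 0,"dy": 0,"dz": 0,"ax": 0,"ay": 0,"az": 0,"jaw": 1},
    {"dx": 0,"dy": 0,"dz": 0,"ax": 0,"ay": 0,"az": 0,"jaw": 1},
    {"dx": 0,"dy": 0,"dz": 0,"ax": 0,"ay": 0,"az": 0,"jaw": 1},
    {"dx": 0,"dy": 0,"dz": 0,"ax": 0,"ay": 0,"az": 0,"jaw": 1},
  ],
)

```text
time: 13.6
ee_pos: [0.5278, 0.366, 0.0116]
eef_rot: [2.387, 2.042, 0.002]
contact_force: [-0.1, -0.7, 5.4]
finger_gap: 0.03
```

```bash
python3 - <<'E'
from h import *
s,p,Rm=st(); print(p,s['time'],s['finger_gap'],s['contact_force'])
E
```

```text
[0.52777836 0.36597615 0.01163212] 13.6 0.030004196953363753 [-0.08147539 -0.65856499  5.43487766]
```

Gripped at 30.0 mm. I'll lift it and carry it over.

```bash
python3 - <<'E'
from h import *
delta([0.528,0.366,0.30],8.2);delta([0.554,-0.076,0.30],8.2)
E
```

```text
d [  0.03   0.05 -28.84] a [  0.07  -0.05 -17.1 ]
d [-43.23   9.46 -28.87] a [  0.07  -0.05 -17.1 ]
```

>>> send_rows(
  rows=[
    {"dx": 0,"dy": 0,"dz": -1,"ax": 0,"ay": 0,"az": 0,"jaw": 1},
    {"dx": 0,"dy": 0,"dz": -3,"ax": 0,"ay": 0,"az": 0,"jaw": 1},
    {"dx": 0,"dy": 0,"dz": -6,"ax": 0,"ay": 0,"az": 0,"jaw": 1},
    {"dx": 0,"dy": 0,"dz": -10,"ax": 0,"ay": 0,"az": 0,"jaw": 1},
    {"dx": 0,"dy": 0,"dz": -14,"ax": 0,"ay": 0,"az": 0,"jaw": 1},
    {"dx": 0,"dy": 0,"dz": -18,"ax": 0,"ay": 0,"az": 0,"jaw": 1},
    {"dx": 0,"dy": 0,"dz": -22,"ax": 0,"ay": 0,"az": 0,"jaw": 1},
    {"dx": 0,"dy": 0,"dz": -26,"ax": 0,"ay": 0,"az": 0,"jaw": 1},
  ],
)

```text
time: 14.4
ee_pos: [0.5258, 0.3651, 0.2719]
eef_rot: [-2.387, -2.042, 0.004]
contact_force: [1.4, 0.7, -3.5]
finger_gap: 0.0299
```

```bash
python3 - <<'E'
from h import *
s,p,Rm=st(); print(p,s['time'],s['finger_gap'],s['contact_force'])
delta([0.554,-0.076,0.30],8.2)
E
```

```text
[0.5257899  0.36505255 0.27194774] 14.4 0.02990795520825947 [ 1.41703729  0.73961229 -3.53775916]
d [-43.14   9.6   -2.75] a [ -0.12   0.07 -17.09]
```

>>> send_rows(
  rows=[
    {"dx": -1,"dy": 0.2,"dz": -1.5,"ax": 0,"ay": 0,"az": 0,"jaw": 1},
    {"dx": -3.5,"dy": 0.8,"dz": -2.5,"ax": 0,"ay": 0,"az": -1,"jaw": 1},
    {"dx": -7,"dy": 1.5,"dz": -2.8,"ax": 0,"ay": 0,"az": -3,"jaw": 1},
    {"dx": -11,"dy": 2.4,"dz": -2.8,"ax": 0,"ay": 0,"az": -5,"jaw": 1},
    {"dx": -15,"dy": 3.3,"dz": -2.8,"ax": 0,"ay": 0,"az": -7,"jaw": 1},
    {"dx": -19,"dy": 4.2,"dz": -2.8,"ax": 0,"ay": 0,"az": -9,"jaw": 1},
    {"dx": -23,"dy": 5.1,"dz": -2.8,"ax": 0,"ay": 0,"az": -11,"jaw": 1},
    {"dx": -27,"dy": 6,"dz": -2.8,"ax": 0,"ay": 0,"az": -13,"jaw": 1},
  ],
)

```text
time: 15.2
ee_pos: [0.5428, 0.087, 0.2972]
eef_rot: [-2.138, -2.299, 0.005]
contact_force: [0.6, 0.4, -3.5]
finger_gap: 0.03
```

```bash
python3 - <<'E'
from h import *
s,p,Rm=st(); print(p,s['time'],s['finger_gap'],s['contact_force'])
delta([0.554,-0.076,0.30],8.2)
E
```

```text
[0.54283226 0.08702268 0.29715201] 15.2 0.030049304507478516 [ 0.60891992  0.42734914 -3.4520448 ]
d [-16.34  -0.07  -0.27] a [-0.19  0.03 -4.03]
```

>>> send_rows(
  rows=[
    {"dx": -4,"dy": 0,"dz": 0,"ax": 0,"ay": 0,"az": -2,"jaw": 1},
    {"dx": -8,"dy": 0,"dz": 0,"ax": 0,"ay": 0,"az": -4,"jaw": 1},
    {"dx": -11.5,"dy": 0,"dz": 0,"ax": 0,"ay": 0,"az": -4,"jaw": 1},
    {"dx": -14,"dy": 0,"dz": 0,"ax": 0,"ay": 0,"az": -4,"jaw": 1},
    {"dx": -15.5,"dy": 0,"dz": 0,"ax": 0,"ay": 0,"az": -4,"jaw": 1},
    {"dx": -15.5,"dy": 0,"dz": 0,"ax": 0,"ay": 0,"az": -4,"jaw": 1},
    {"dx": -15.5,"dy": 0,"dz": 0,"ax": 0,"ay": 0,"az": -4,"jaw": 1},
  ],
)

```text
time: 15.9
ee_pos: [0.5546, -0.0646, 0.2977]
eef_rot: [-2.058, -2.371, 0.002]
contact_force: [0.4, 0.6, -3.1]
finger_gap: 0.0296
```

```bash
python3 - <<'E'
from h import *
s,p,Rm=st(); print(p,s['time'],s['finger_gap'],s['contact_force'],Rm.round(3))
delta([0.554,-0.076,0.235],8.2)
snap('wrist','w8');snap('scene','s8');snap('top','t8')
for f in('s8','t8','w8'):
    z=load(f);W=pts(z)
    m=(z['p'].astype(int).max(2)<110)&(W[:,:,2]>.30)&(W[:,:,2]<.335)&(abs(W[:,:,0]-.554)<.04)&(abs(W[:,:,1]+.076)<.14)
    n,l,ss,c=cv2.connectedComponentsWithStats(m.astype(np.uint8))
    for i in np.argsort(-ss[1:,4])[:3]+1:
        q=W[l==i]; r=cv2.minAreaRect((q[:,:2]*1000).astype(np.float32)); print(f,ss[i],r,q[:,2].min(),q[:,2].max())
    print(' stand');cheeks(z,W,.221,(.5,.63,-.22,-.09));print(' green');cheeks(z,W,.221,(.47,.62,-.06,.06))
z=load('s8'); cv2.imwrite('pics/s8c.png',cv2.resize(z['p'][180:330,200:400,::-1],(800,600)))
E
```

```text
[ 0.55459702 -0.0645908   0.29769985] 15.9 0.029599902883868302 [ 0.44308709  0.56758393 -3.11055804] [[-0.141  0.99  -0.002]
 [ 0.99   0.141  0.   ]
 [ 0.001 -0.002 -1.   ]]
d [-1.13 -0.2   6.27] a [-0.13 -0.04 -0.12]
s8 [279 209  54  44 935] ((561.5836791992188, -99.60147857666016), (49.82615280151367, 130.42251586914062), 5.325715065002441) 0.3000294933411728 0.33463624683923143
s8 [332 209   1   1   1] ((551.7748413085938, -23.443639755249023), (0.0, 0.0), 0.0) 0.32209356590371463 0.32209356590371463
 stand
 cheek n 63 px [282. 266.] rect [ 543.2 -155.4] [ 8.3 46.8] 6.6 z 0.215 0.222
 cheek n 47 px [299. 278.] rect [ 594.9 -147.6] [ 6.  48.7] 7.2 z 0.216 0.222
 mid [ 569.1 -151.5]
 green
 cheek n 43 px [329. 233.] rect [520.4  -7.4] [ 7.6 38.9] 10.1 z 0.215 0.223
 cheek n 33 px [345. 243.] rect [573.6   0.9] [ 7.2 42.3] 6.2 z 0.216 0.222
 mid [547.   -3.2]
t8 [289 186  22  19 319] ((543.0797729492188, 10.716156005859375), (31.027996063232422, 45.7199592590332), 8.503183364868164) 0.30015345521272296 0.3322277813814516
t8 [368 176  16  18 217] ((565.878173828125, -147.681640625), 
[... 417 characters left out ...]
6494009633 0.33498797095719923
w8 [ 286  423   68   47 3107] ((562.0726928710938, -119.59684753417969), (30.08646011352539, 27.727827072143555), 7.7244439125061035) 0.3197944178268647 0.3235697083200435
w8 [389 328   1   1   1] ((578.1358642578125, -50.01327133178711), (0.0, 0.0), 0.0) 0.3345145133313631 0.3345145133313631
 stand
 cheek n 45 px [282. 374.] rect [ 540.  -156.4] [17.   2.3] 89.5 z 0.219 0.223
 cheek n 48 px [356. 374.] rect [ 593.2 -148.7] [ 2.4 18.1] 11.4 z 0.218 0.222
 mid [ 566.6 -152.6]
 green
 cheek n 492 px [272. 155.] rect [516.4  -4.3] [ 4.9 39.2] 8.0 z 0.218 0.223
 cheek n 285 px [364. 155.] rect [572.1   3.7] [ 2.9 39. ] 8.0 z 0.218 0.222
 mid [ 5.443e+02 -3.000e-01]
```

View pics/s8c.png

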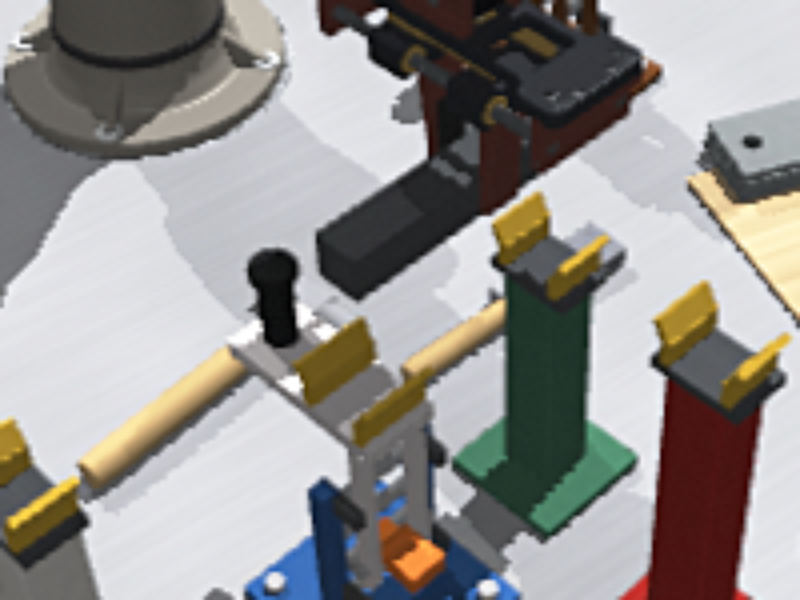

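View pics/w8.png

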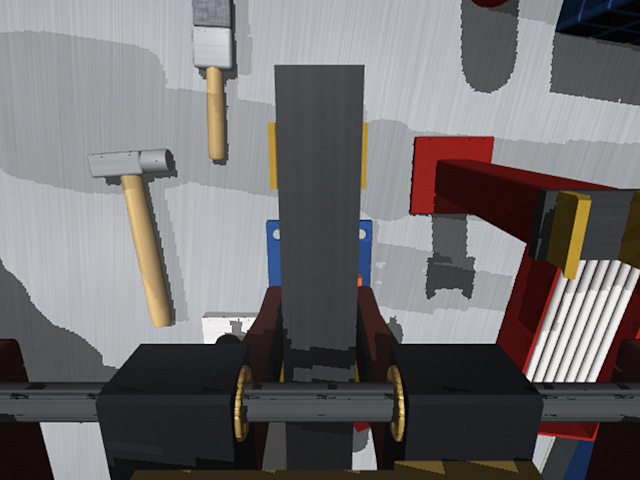

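The tube is parallel to both channels (8.2°). It needs about -1.5 mm across and -11 mm along. I'll shift it and come down to just above the cheeks.

>>> send_rows(
  rows=[
    {"dx": -0.6,"dy": -0.1,"dz": 1,"ax": 0,"ay": 0,"az": 0,"jaw": 1},
    {"dx": -1.2,"dy": -0.15,"dz": 2.5,"ax": 0,"ay": 0,"az": 0,"jaw": 1},
    {"dx": -1.2,"dy": -0.15,"dz": 4,"ax": 0,"ay": 0,"az": 0,"jaw": 1},
    {"dx": -1.2,"dy": -0.15,"dz": 5.5,"ax": 0,"ay": 0,"az": 0,"jaw": 1},
    {"dx": -1.2,"dy": -0.15,"dz": 6,"ax": 0,"ay": 0,"az": 0,"jaw": 1},
    {"dx": -1.2,"dy": -0.15,"dz": 6,"ax": 0,"ay": 0,"az": 0,"jaw": 1},
    {"dx": -1.2,"dy": -0.15,"dz": 6,"ax": 0,"ay": 0,"az": 0,"jaw": 1},
  ],
)

```text
time: 16.75
ee_pos: [0.5562, -0.077, 0.2393]
eef_rot: [2.058, 2.373, 0.0]
contact_force: [-0.3, -0.7, -3.2]
finger_gap: 0.0299
```

```bash
python3 - <<'E'
from h import *
s,p,Rm=st(); print(p,s['time'],s['finger_gap'],s['contact_force'])
delta([0.554,-0.0765,0.1976],8.2)
snap('scene','s9');snap('wrist','w9')
z=load('s9'); cv2.imwrite('pics/s9c.png',cv2.resize(z['p'][200:320,240:400,::-1],(800,600)))
E
```

```text
[ 0.55618899 -0.0769934   0.23925851] 16.75 0.029858423264858915 [-0.32317545 -0.71987659 -3.17338722]
d [ 0.08 -0.21  4.17] a [ 0.03  0.01 -0.08]
```

View pics/s9c.png

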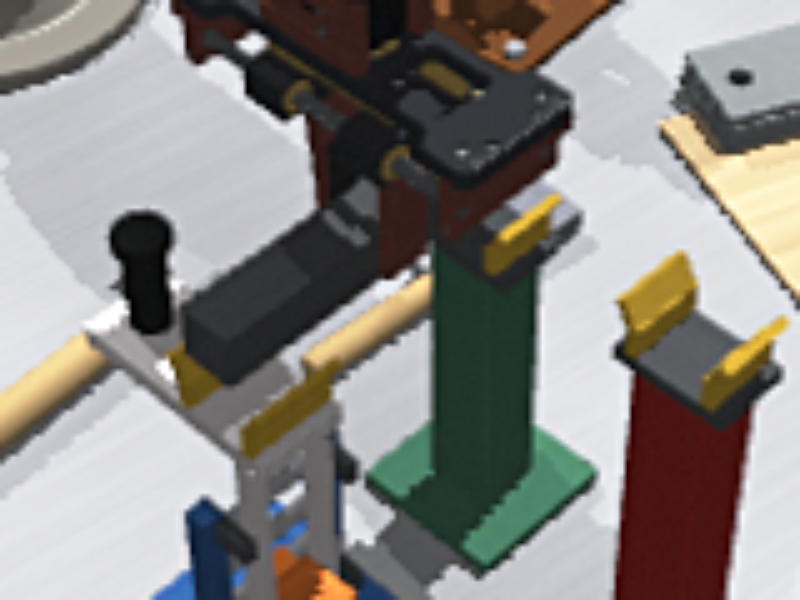

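View pics/w9.png

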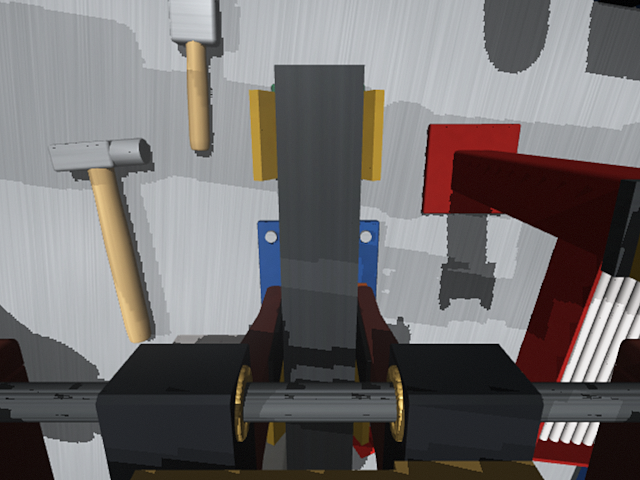

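In the wrist view the green cheeks (250–383) frame the tube (276–364) with about 1 mm to correct; the tube lines up with both saddles. Lowering.

>>> send_rows(
  rows=[
    {"dx": 0,"dy": -0.12,"dz": 0.3,"ax": 0,"ay": 0,"az": 0,"jaw": 1},
    {"dx": 0,"dy": -0.12,"dz": 1,"ax": 0,"ay": 0,"az": 0,"jaw": 1},
    {"dx": 0,"dy": -0.12,"dz": 1.6,"ax": 0,"ay": 0,"az": 0,"jaw": 1},
    {"dx": 0,"dy": -0.12,"dz": 2.2,"ax": 0,"ay": 0,"az": 0,"jaw": 1},
    {"dx": 0,"dy": -0.12,"dz": 2.8,"ax": 0,"ay": 0,"az": 0,"jaw": 1},
    {"dx": 0,"dy": -0.12,"dz": 3.3,"ax": 0,"ay": 0,"az": 0,"jaw": 1},
    {"dx": 0,"dy": -0.12,"dz": 3.5,"ax": 0,"ay": 0,"az": 0,"jaw": 1},
    {"dx": 0,"dy": -0.12,"dz": 3.5,"ax": 0,"ay": 0,"az": 0,"jaw": 1},
  ],
)

```text
time: 17.65
ee_pos: [0.5545, -0.0772, 0.2035]
eef_rot: [-2.059, -2.373, 0.001]
contact_force: [0.7, -0.5, -3.1]
finger_gap: 0.0295
```

```bash
python3 - <<'E'
from h import *
s,p,Rm=st(); print(p,s['time'],s['finger_gap'],s['contact_force'],s['wrist_torque'])
delta([0.554,-0.0765,0.1976],8.2)
E
```

```text
[ 0.55454839 -0.07716681  0.2035312 ] 17.65 0.029466744646649463 [ 0.67134729 -0.45748111 -3.12184342] [-0.10439082  0.09423173 -0.01150893]
d [ 0.07 -0.04  0.59] a [-0.04  0.   -0.09]
```

No side force, so the tube is in both channels; 6 mm to go.

>>> send_rows(
  rows=[
    {"dx": 0,"dy": 0,"dz": 0.15,"ax": 0,"ay": 0,"az": 0,"jaw": 1},
    {"dx": 0,"dy": 0,"dz": 0.3,"ax": 0,"ay": 0,"az": 0,"jaw": 1},
    {"dx": 0,"dy": 0,"dz": 0.45,"ax": 0,"ay": 0,"az": 0,"jaw": 1},
    {"dx": 0,"dy": 0,"dz": 0.55,"ax": 0,"ay": 0,"az": 0,"jaw": 1},
    {"dx": 0,"dy": 0,"dz": 0.55,"ax": 0,"ay": 0,"az": 0,"jaw": 1},
  ],
)

```text
time: 18.15
ee_pos: [0.5546, -0.0771, 0.1983]
eef_rot: [-2.059, -2.373, 0.0]
contact_force: [-0.3, -0.4, -3.2]
finger_gap: 0.0301
```

>>> send_rows(
  rows=[
    {"dx": 0,"dy": 0,"dz": 0.08,"ax": 0,"ay": 0,"az": 0,"jaw": 1},
    {"dx": 0,"dy": 0,"dz": 0.08,"ax": 0,"ay": 0,"az": 0,"jaw": 1},
  ],
)

```text
time: 18.35
ee_pos: [0.5548, -0.0772, 0.1977]
eef_rot: [2.059, 2.373, 0.0]
contact_force: [-0.9, -1.1, -3.2]
finger_gap: 0.0297
```

>>> send_rows(
  rows=[
    {"dx": 0,"dy": 0,"dz": 0.08,"ax": 0,"ay": 0,"az": 0,"jaw": 1},
    {"dx": 0,"dy": 0,"dz": 0.08,"ax": 0,"ay": 0,"az": 0,"jaw": 1},
  ],
)

```text
time: 18.55
ee_pos: [0.5548, -0.0772, 0.1975]
eef_rot: [-2.059, -2.373, -0.001]
contact_force: [-3.6, 0.1, 4.5]
finger_gap: 0.0298
```

>>> send_rows(
  rows=[
    {"dx": 0,"dy": 0,"dz": 0.08,"ax": 0,"ay": 0,"az": 0,"jaw": 1},
    {"dx": 0,"dy": 0,"dz": 0.08,"ax": 0,"ay": 0,"az": 0,"jaw": 1},
  ],
)

```text
time: 18.75
ee_pos: [0.5548, -0.0772, 0.1974]
eef_rot: [-2.059, -2.373, -0.002]
contact_force: [-5.7, 1.1, 11.8]
finger_gap: 0.0299
```

```bash
python3 - <<'E'
from h import *
s,p,Rm=st(); print(p,s['time'],s['finger_gap'],s['contact_force'],s['wrist_torque'])
E
```

```text
[ 0.55484857 -0.0771901   0.19741214] 18.75 0.02986737622017994 [-5.71799541  1.12202164 11.83986448] [0.29901138 1.33689407 0.10364482]
```

It seated at z 0.1975, as predicted, and the load is taken up. I'll ease off, open and rise.

>>> send_rows(
  rows=[
    {"dx": 0,"dy": 0,"dz": -0.1,"ax": 0,"ay": 0,"az": 0,"jaw": 1},
    {"dx": 0,"dy": 0,"dz": -0.1,"ax": 0,"ay": 0,"az": 0,"jaw": 0.6},
    {"dx": 0,"dy": 0,"dz": -0.1,"ax": 0,"ay": 0,"az": 0,"jaw": 0.4},
    {"dx": 0,"dy": 0,"dz": -0.1,"ax": 0,"ay": 0,"az": 0,"jaw": 0.3},
    {"dx": 0,"dy": 0,"dz": -0.1,"ax": 0,"ay": 0,"az": 0,"jaw": 0.3},
    {"dx": 0,"dy": 0,"dz": -0.1,"ax": 0,"ay": 0,"az": 0,"jaw": 0.3},
  ],
)

```text
time: 19.35
ee_pos: [0.5547, -0.0772, 0.1969]
eef_rot: [2.059, 2.373, -0.0]
contact_force: [-0.8, -0.3, 1.0]
finger_gap: 0.0606
```

```bash
python3 - <<'E'
from h import *
s,p,Rm=st(); print(p,s['time'],s['finger_gap'],s['contact_force'])
E
```

```text
[ 0.5547399  -0.07717248  0.1969245 ] 19.35 0.06055303446627272 [-0.84440605 -0.34005479  1.00404286]
```

>>> send_rows(
  rows=[
    {"dx": 0,"dy": 0,"dz": -0.8,"ax": 0,"ay": 0,"az": 0,"jaw": 0.3},
    {"dx": 0,"dy": 0,"dz": -2.5,"ax": 0,"ay": 0,"az": 0,"jaw": 0.3},
    {"dx": 0,"dy": 0,"dz": -5.5,"ax": 0,"ay": 0,"az": 0,"jaw": 0.3},
    {"dx": 0,"dy": 0,"dz": -9.5,"ax": 0,"ay": 0,"az": 0,"jaw": 0.3},
    {"dx": 0,"dy": 0,"dz": -13.5,"ax": 0,"ay": 0,"az": 0,"jaw": 0.3},
    {"dx": 4,"dy": 0,"dz": -16,"ax": 0,"ay": 0,"az": 0,"jaw": 0.3},
    {"dx": 8.5,"dy": 0,"dz": -16,"ax": 0,"ay": 0,"az": 0,"jaw": 0.3},
    {"dx": 13,"dy": 0,"dz": -16,"ax": 0,"ay": 0,"az": 0,"jaw": 0.3},
  ],
)

```text
time: 20.15
ee_pos: [0.5365, 0.0524, 0.3589]
eef_rot: [2.06, 2.37, 0.005]
contact_force: [0.8, 0.7, -0.1]
finger_gap: 0.0615
```

>>> send_rows(
  rows=[
    {"dx": 4.5,"dy": 0,"dz": 0,"ax": 0,"ay": 0,"az": 0,"jaw": 0.3},
    {"dx": 9,"dy": 0,"dz": 0,"ax": 0,"ay": 0,"az": 0,"jaw": 0.3},
    {"dx": 13,"dy": 0,"dz": 0,"ax": 0,"ay": 0,"az": 0,"jaw": 0.3},
    {"dx": 15,"dy": 0,"dz": 0,"ax": 0,"ay": 0,"az": 0,"jaw": 0.3},
    {"dx": 15,"dy": 0,"dz": 0,"ax": 0,"ay": 0,"az": 0,"jaw": 0.3},
  ],
)

```text
time: 20.65
ee_pos: [0.5142, 0.2038, 0.3571]
eef_rot: [-2.051, -2.379, -0.0]
contact_force: [-0.8, 0.2, -0.3]
finger_gap: 0.0612
```

```bash
python3 - <<'E'
from h import *
snap('scene','s10');snap('top','t10')
s,p,Rm=st(); print(p,s['time'],s['contact_force'])
for f in('s10','t10'):
    z=load(f);W=pts(z);print(f)
    m=(z['p'].astype(int).max(2)<110)&(abs(W[:,:,2]-.222)<.006)&(abs(W[:,:,0]-.554)<.05)&(abs(W[:,:,1]+.076)<.13)
    n,l,ss,c=cv2.connectedComponentsWithStats(m.astype(np.uint8))
    for i in np.argsort(-ss[1:,4])[:2]+1:
        q=W[l==i]; r=cv2.minAreaRect((q[:,:2]*1000).astype(np.float32)); print(ss[i],r)
        A=np.c_[q,np.ones(len(q))];a=q[q[:,1]<-.11,2];b=q[q[:,1]>-.04,2]; print('z at ends',a.mean() if len(a) else 0,b.mean() if len(b) else 0)
    print(' stand');cheeks(z,W,.221,(.5,.63,-.22,-.09));print(' green');cheeks(z,W,.221,(.47,.62,-.06,.06))
z=load('s10'); cv2.imwrite('pics/s10c.png',cv2.resize(z['p'][200:350,220:420,::-1],(800,600)))
z=load('t10'); cv2.imwrite('pics/t10c.png',cv2.resize(z['p'][130:280,270:470,::-1],(800,600)))
E
```

```text
[0.5153995  0.19924107 0.357325  ] 20.75 [-0.88046984 -1.17216618 -0.58631029]
s10
[277 229  71  53 913] ((553.4966430664062, -79.08622741699219), (45.22648239135742, 199.38880920410156), 10.361870765686035)
z at ends 0.22078816312116753 0.22083454354102156
[339 239  13  10  24] ((573.586181640625, 0.9078025817871094), (6.131821632385254, 40.839080810546875), 5.5957489013671875)
z at ends 0 0.21968128277812324
 stand
 cheek n 66 px [283. 266.] rect [ 541.7 -155.4] [ 9.1 49.4] 10.0 z 0.215 0.222
 cheek n 52 px [298. 279.] rect [ 595.  -147.9] [ 6.  48.2] 5.6 z 0.215 0.222
 mid [ 568.3 -151.6]
 green
 cheek n 41 px [329. 233.] rect [524.2  -7. ] [13.6 42.5] 10.7 z 0.215 0.223
 cheek n 34 px [345. 244.] rect [573.6   0.9] [ 6.1 40.8] 5.6 z 0.216 0.223
 mid [548.9  -3. ]
t10
[ 296  186   89   26 1123] ((553.7815551757812, -78.37272644042969), (31.978071212768555, 199.82679748535156), 8.030713081359863)
z at ends 0.22250588912688493 0.2225353483024853
[297 189  18   7  68] ((568.437255859375, 0.31154441833496094), (10.346575736999512, 39.3415641784668), 10.09440803527832)
z at ends 0 0.22053544798867042
 stand
 cheek n 87 px [370. 182.] rect [ 589.8 -147. ] [11.7 49.8] 5.0 z 0.215 0.227
 cheek n 58 px [374. 204.] rect [ 540.1 -154.8] [ 8.4 49.9] 6.3 z 0.215 0.227
 mid [ 564.9 -150.9]
 green
 cheek n 68 px [306. 192.] rect [568.6  -0.6] [10.3 37.5] 10.1 z 0.215 0.226
 cheek n 53 px [309. 214.] rect [518.3  -6.8] [ 8.4 37.6] 10.1 z 0.216 0.226
 mid [543.4  -3.7]
```

View pics/s10c.png

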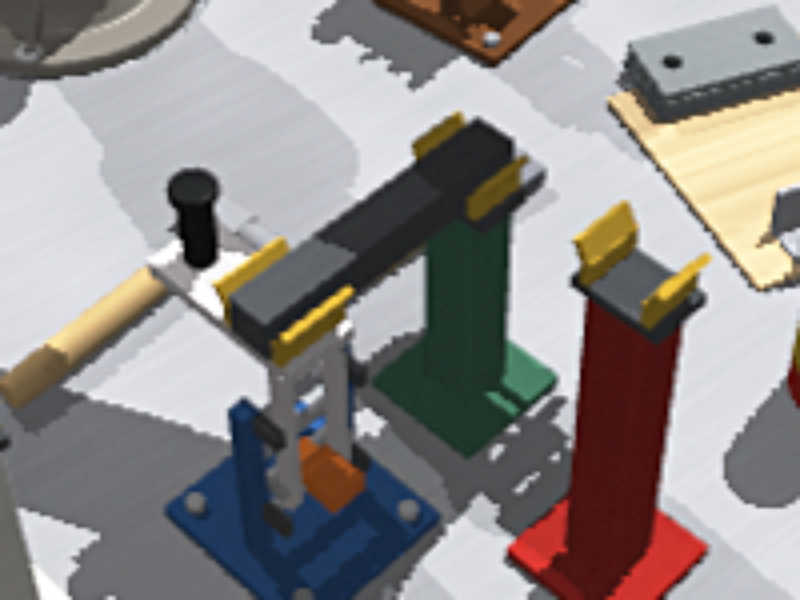

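View pics/t10c.png

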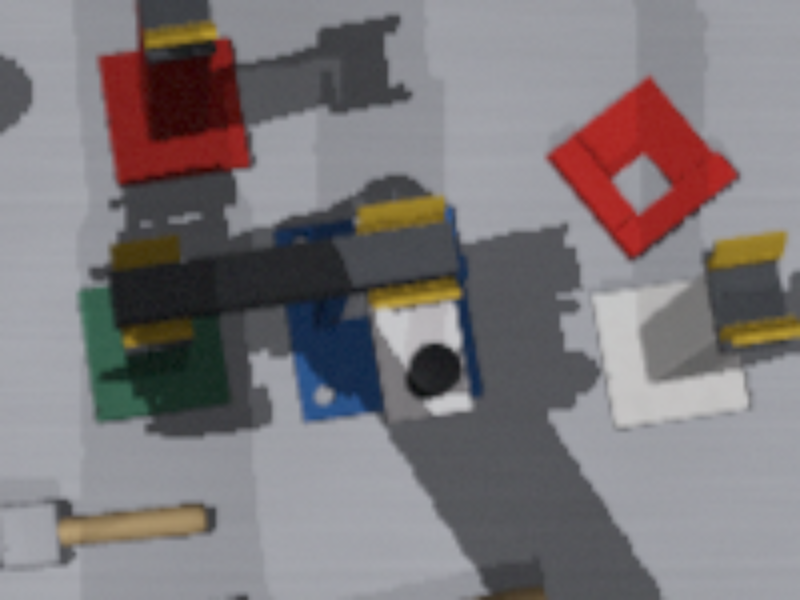

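Both saddles hold the tube, and it's level (top 0.2225 at both ends). Its centre is 73 mm from the head's saddle and 75 mm from the rest's, within 1 mm across. The arm is well clear, so I'm handing in.

```bash
python3 - <<'E'
from h import *
s,p,Rm=st(); print(p,s['dq'].round(3),s['time']); print(arm.job_done())
E
```

```text
[0.5153995  0.19924107 0.357325  ] [ 0.022 -0.005  0.026  0.008  0.002 -0.001  0.001] 20.75
the job is handed in; nothing more can be done
None
```

I raised the blue stand's head by its knob to about 48 mm and lowered it slowly (about 20 mm/s) onto rung 2. That is level with the in-line green rest; I then let go of the knob. Then I laid the square tube across both saddles and handed the job in at about 20.8 s; no verdict was reported.

**Last checks:**
- **Saddles:** the cheek tops of both read level, about 0.222 m in the scene view.
- **Tube:** its top is at about 0.2225 m at both ends. The centre is about 73 mm from the head's saddle and 75 mm from the rest's, within about 1 mm across, and the tube lies about 8° in world, parallel to both channels.
- **Disagreements:** the scene camera puts things 2 to 5 mm farther in x than the top and wrist cameras. I used the top and wrist values, and the contact heights agreed with them.
- **Knob grip:** the jaws stopped at 28–29 mm rather than the neck's 22 mm, so I held the knob around its cap. I saw no slip.
- **Bystanders:** I saw no contact with any and nothing out of place, but I did not re-measure each one.

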